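# Hang the washed taco mould and tongs over the drying rail

### The job

Hang the washed things up to dry on the steel drying rail. First drape the U-shaped taco-shell mould over the rail's bar, like a saddle with the bar inside its bend, and let go of it; then pick up the hairpin-shaped serving tongs that lie on the worktop, turn them so that their tips point straight down, and drape them over a free part of the same bar with one arm on each side. Both must end hanging freely and at rest from the bar, and the mug, the tin and the spice jar must be left standing where they are.

Things in the scene. Friction and masses are not known exactly. Their poses are not given: they have to be found in the camera images.
- rail_bar (a point): Middle of the drying rail's bar, on its axis, 175 mm above the worktop. Fixed steel tube 14 mm thick, bent into a wide arch; the bar runs level along y, straight for 280 mm (y -140 to +140 mm); x is level across it, z up. Posts at y = +-160 mm, each on a 160 mm long foot along x; the space under the bar is free.
- mould_center (a point): Taco-shell mould, 150 g: aluminium sheet 4 mm thick bent into a U, standing like a tent, open side down. 100 mm long along its ridge (y), 36 mm wide over its flat, parallel, upright sides (x, 28 mm clear inside), 84 mm high (z, up). This point is its centre, half-way up (42 mm above its lower edges). Pinch it across x from above.
- mould_crown (a point): Point of the mould on the inner face of its bend, in the middle of its length: 80 mm above its lower edges, 38 mm above the centre; it rests on top of the bar when the mould is draped. Same axes as mould_center.
- tongs_center (a point): Stiff serving tongs, 280 g: a steel strip 4.5 mm thick, 30 mm wide, bent into a hairpin with parallel arms. They lie on the strip's edges: 150 mm long (x, from bend at -75 to rounded tips at +75 mm), 36 mm wide over both arms (y, 27 mm clear inside), 30 mm high (z, up at start). This point: the centre. Pinched near the bend, they pivot at 3 N grip and are held fast from 30 N.
- tongs_bend (a point): Point of the tongs on the inner face of the bend, 70.5 mm from the centre along -x, half-way across the strip's width; it rests on top of the bar when the tongs are draped. Same axes as tongs_center.
- mug: Green and white mug, loose bystander, 78 x 116 x 101 mm with its handle; origin at the centre of its underside.
- tin: Food tin, loose bystander, 75 mm across, 58 mm high; origin at the centre of its underside.
- spice_jar: Spice jar with a black cap, loose bystander, 41 mm across, 105 mm high; origin at the centre of its underside.
Not all that is in view belongs to the job. Several things look just like the part that bears mould_center: the one meant starts nearest to the robot's base.

How it is judged:
By the outcome, as a careful person would: the job done as asked, in the order asked, and still so for the second after the job is handed in, with the robot touching nothing.
It also fails if it takes over 72 s, if anything falls off the work surface, if the arm or the gripper's body presses on something with over 40 N, if the wrist force passes 120 N, or if a joint passes its speed limit or range.

### The arm

A 6-joint arm with a two-finger parallel gripper is mounted at the origin on a cart in front of the work surface, level with it; the furniture and walls round the work are solid. World frame = base frame: x ahead of the robot, y to its left, z up, the work surface at z = 0. Lengths are in mm, angles in rad, forces in N, time in s.
With the tool pointing down it reaches from about 300 to 775 mm from the base axis. Payload 14.6 kg.
Tool frame: the origin (TCP) lies midway between the tips of the shut fingers; the grasp point (between the pads) lies 19 mm behind it (pinch_z is the distance from the TCP to the grasp point, in mm); z points along the fingers, y is the direction in which the jaws open and shut (so a half turn about z gives the same grasp; the last joint's range is limited). The gripper opens to 94 mm and grips with 3 to 60 N. Pads are 16 mm wide; open, the fingers measure 119 mm over their backs; the gripper's body (75 mm by 177 mm) begins 78 mm behind the grasp point.
Start: joints at [-1.283, 0.3, 1.521, -0, 1.321, -0.067], TCP at [191.064, -515.736, 205.446] pointing down, gripper open.
Joint ranges: [-3.03, 3.03], [-0.79, 2.21], [0.23, 2.52], [-1.04, 4.18], [0, 3.07], [-2.55, 2.55]. Speed limits (rad/s): [2.22, 2.22, 2.57, 3.14, 3.14, 3.14].

### API

Orientations are given as [roll, pitch, yaw] about the fixed x, y, z axes, in that order (R = Rz(yaw) Ry(pitch) Rx(roll)).
In Python, from cell import read_state, camera, sign_off, pinch_z gives the robot as it stands. The module is installed in compiled form; this text tells all that it offers.
- The arm moves only by the tool servo_tool, never from a script. Its argument "series" is a list of rows, each a list of 6 numbers: the shift along the tool's x, y, z in cm, then the turn, a rotation vector about the tool's x, y, z in rad. In form: [[tx, ty, tz, rx, ry, rz], ...]. A call has exactly 10 rows; each row is the pose to reach, as a shift and turn from the pose commanded when the call began, along the tool's axes at that moment; what a row does not reach only later rows make up. A row lasts 1/12 s, in which the tool goes at most 41.7 mm and 7.16 degrees, less where a joint would pass 70% of its speed; a pose out of reach is approached as far as the arm can. A call with a gripper value outside its range is refused whole. "gripper" is the finger opening in cm, from 0 to 9.4, set as the call begins (left out, the last holds). The fingers move at their own pace and stop on an object; "grip_force" is the grip in N (left out, the last holds). Time passes only in rows, so rows that repeat a pose let the fingers close, or fill a call up. It gives the time, the measured TCP pose, the force and the opening at its end, in the units of the state.
- read_state(): the state, without advancing time (a new reading comes with each control period).
- camera(name): name is "scene" or "side" or "wrist"; returns a dict with "pixels" (480x640x3 uint8, red, green, blue), "fx", "fy", "cx", "cy" (pixels), "k1" (the pictures are not rectified: a ray, as slopes to the right and down, at radius r is drawn at 1 + k1 r^2 times it, then the intrinsics apply), "pose" (4x4, takes a point from camera to world coordinates); the wrist camera has in their place "mount" (4x4, takes a point from camera to tool coordinates, whose origin is the TCP and whose axes are the flange's). Camera axes: x right, y down, z forward; pixel columns grow to the right and rows downward; lengths in mm; the calibration is good to about 2 mm. A picture is of the moment at which its call begins: read the wrist's pose just before it. There is no depth.
- sign_off(): hands the job in, once; it reports no verdict.
The state is a dict: "clock": time; "joints": joint angles; "qd": joint speeds; "effort": joint torques, N m; "eef_pos": TCP position; "eef_rot": TCP orientation; "wrist_force": force on the tool from outside, world axes, zero at the start; "moment": the same for the moment, N m; "finger_gap": finger opening in mm.
Only numpy, scipy, OpenCV 4.12 (cv2) and the standard library are available. Lean on these libraries where they do the work, as an engineer would, in place of code of your own. Each camera call takes 0.05 s, during which the arm holds its last target.

## Working session

There is one attempt and no reset: what is moved stays moved. The work goes in short steps, Python scripts to look and compute and a tool call to move; the robot and the scene stay as the last step left them, time stands still between calls to the robot, and variables do not carry over. Pictures are saved under pics/ and viewed, and the job is handed in when it is done.

Besides the shell and the picture viewer there is one more tool, called after "Request:" in YAML: its name, and indented under it one key for each argument. servo_tool: Moves the arm, as the interface text tells. Its arguments: {"type":"object","properties":{"series":{"type":"array"},"gripper":{"type":"number"},"grip_force":{"type":"number"}},"required":["series"]}

```bash
mkdir -p pics; ls; cat > h.py <<'E'
import numpy as np, cv2, pickle
from cell import read_state, camera, sign_off, pinch_z
from scipy.spatial.transform import Rotation as R
def snap(name,fn):
    s=read_state(); c=camera(name)
    cv2.imwrite('pics/'+fn+'.png',c['pixels'][:,:,::-1])
    if name=='wrist':
        T=np.eye(4); T[:3,:3]=R.from_euler('xyz',s['eef_rot']).as_matrix(); T[:3,3]=s['eef_pos']
        c['pose']=T@np.array(c['mount'])
    pickle.dump(c,open('pics/'+fn+'.pkl','wb')); return c
def load(fn): return pickle.load(open('pics/'+fn+'.pkl','rb'))
def ray(c,uv):
    d=np.array([(uv[0]-c['cx'])/c['fx'],(uv[1]-c['cy'])/c['fy']]); u=d.copy()
    for _ in range(30): u=d/(1+c['k1']*(u@u))
    P=np.array(c['pose']); v=P[:3,:3]@np.array([u[0],u[1],1]); return P[:3,3],v/np.linalg.norm(v)
def onz(c,uv,z):
    o,v=ray(c,uv); return o+v*(z-o[2])/v[2]
def tri(obs):
    A=np.zeros((3,3));b=np.zeros(3);L=[]
    for c,uv in obs:
        o,v=ray(c,uv);M=np.eye(3)-np.outer(v,v);A+=M;b+=M@o;L.append((M,o))
    p=np.linalg.solve(A,b); return p,[float(np.linalg.norm(M@(p-o))) for M,o in L]
def proj(c,p):
    P=np.linalg.inv(np.array(c['pose'])); q=P[:3,:3]@np.array(p)+P[:3,3]; u=q[:2]/q[2]; u=u*(1+c['k1']*(u@u))
    return np.array([u[0]*c['fx']+c['cx'],u[1]*c['fy']+c['cy']])
E
python3 - <<'E'
from h import *
print(read_state(), pinch_z)
for n in ['scene','side','wrist']:
    c=snap(n,n+'0'); print(n,c['fx'],c['cx'],c['cy'],c['k1'],np.round(c['pose'],3).tolist())
    if n=='wrist': print(c['mount'])
E
```

```text
pics
{'clock': 0.0, 'joints': array([-1.28255396e+00,  3.00487238e-01,  1.52159204e+00, -1.00511530e-05,
        1.32067020e+00, -6.66293847e-02]), 'qd': array([ 0.00240473, -0.00013263, -0.00025355, -0.00034317,  0.00253277,
        0.00082053]), 'effort': array([-3.50851406e-04, -5.31807554e+01, -3.52737880e+01,  7.08269281e-02,
        2.43939960e-02, -8.35335845e-05]), 'eef_pos': array([ 191.01405323, -515.48764215,  204.87283439]), 'eef_rot': array([-3.14043775e+00, -6.73075276e-05,  3.54874202e-01]), 'wrist_force': array([-0.0485751 ,  0.39916471, -0.15908321]), 'moment': array([ 0.02206357, -0.00482388, -0.02912313]), 'finger_gap': 93.96030490378664} 18.8
scene 486.21446814779836 321.3003806642618 239.75026372447658 0.04482079345651645 [[-0.609, -0.426, 0.669, -243.616], [-0.793, 0.328, -0.514, 909.48], [-0.001, -0.843, -0.538, 786.088], [0.0, 0.0, 0.0, 1.0]]
side 541.3078817582444 318.0943147576761 244.0742216427594 -0.014114094536897537 [[-0.982, -0.087, 0.169, 333.376], [-0.189, 0.53, -0.826, 1336.171], [-0.018, -0.843, -0.537, 802.265], [0.0, 0.0, 0.0, 1.0]]
wrist 362.1953728851249 316.560870304915 234.89991666362894 0.003687650430815191 [[0.347, -0.904, -0.25, 262.951], [-0.938, -0.335, -0.091, -489.554], [-0.002, 0.266, -0.964, 385.066], [0.0, 0.0, 0.0, 1.0]]
[[ 1.03326830e-04 -9.64070966e-01 -2.65644802e-01  7.65257394e+01]
 [ 9.99999731e-01  2.92479515e-04 -6.72492758e-04  4.55691445e-01]
 [ 7.26026406e-04 -2.65644662e-01  9.64070737e-01 -1.80099614e+02]
 [ 0.00000000e+00  0.00000000e+00  0.00000000e+00  1.00000000e+00]]
```

View pics/scene0.png

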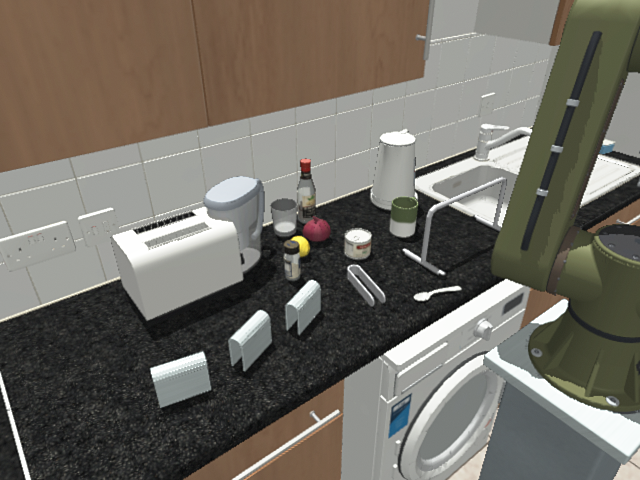

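View pics/side0.png

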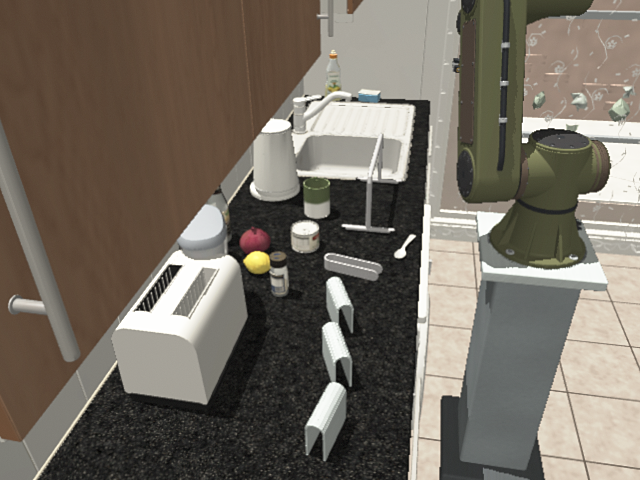

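View pics/wrist0.png

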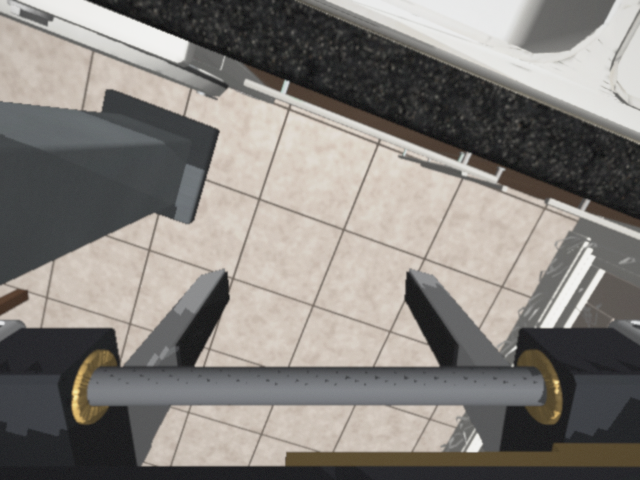

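The scene picture shows three moulds at about (182,379), (251,340) and (304,307). The tongs are at (366,285) with the bend toward upper left, and the rail runs between posts at (426,230) and (505,195). I'll enlarge the pictures to measure.

```bash
python3 - <<'E'
import cv2
def crop(n,x0,y0,x1,y1,k,o):
    i=cv2.imread(f'pics/{n}.png')[y0:y1,x0:x1]; i=cv2.resize(i,None,fx=k,fy=k,interpolation=cv2.INTER_CUBIC)
    for x in range((x0//20+1)*20,x1,20): cv2.putText(i,str(x),((x-x0)*k,8),0,.3,(0,255,255),1); cv2.line(i,((x-x0)*k,10),((x-x0)*k,16),(0,255,255),1)
    for y in range((y0//20+1)*20,y1,20): cv2.putText(i,str(y),(0,(y-y0)*k+4),0,.3,(0,255,255),1); cv2.line(i,(20,(y-y0)*k),(26,(y-y0)*k),(0,255,255),1)
    cv2.imwrite(f'pics/{o}.png',i)
crop('scene0',270,255,400,345,6,'s0a')
crop('side0',300,240,400,340,6,'d0a')
crop('scene0',390,160,530,280,5,'s0b')
crop('side0',325,120,425,240,5,'d0b')
E
```

```text
(no output)
```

View pics/s0a.png

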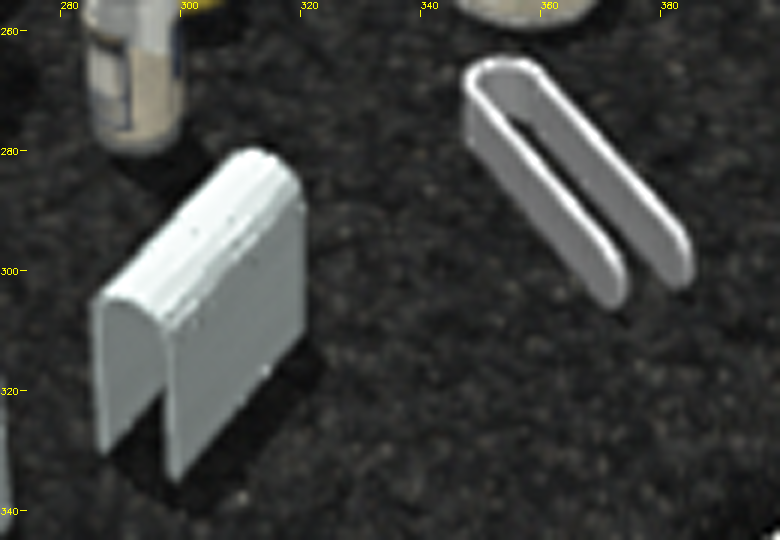

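View pics/d0a.png

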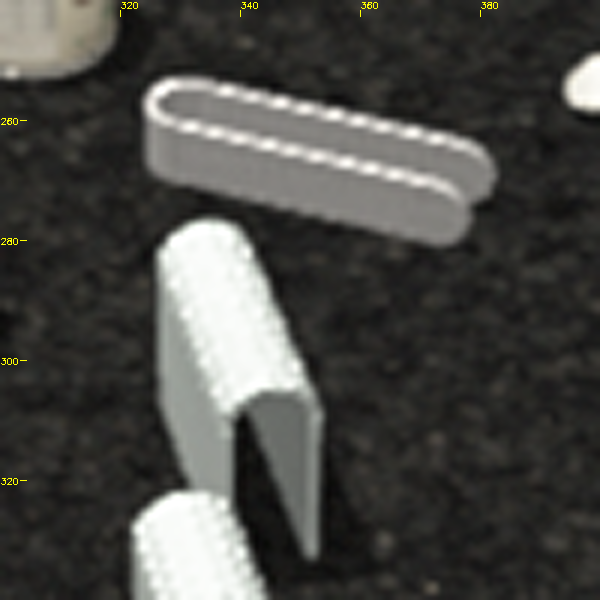

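View pics/s0b.png

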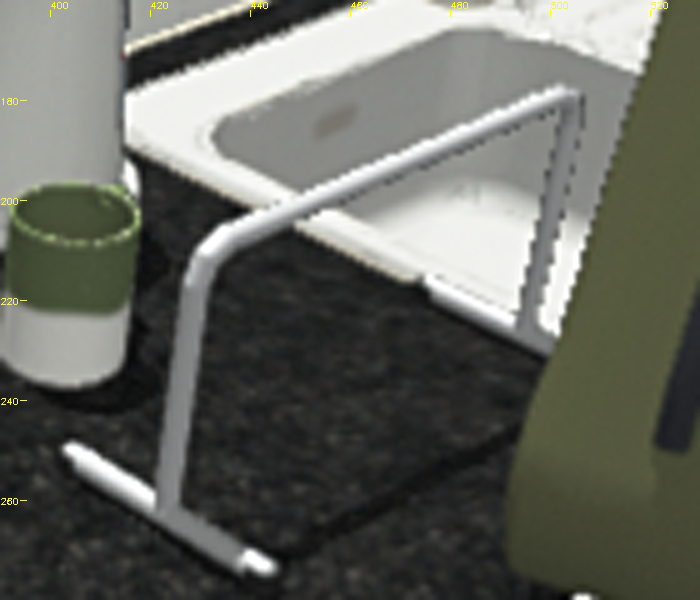

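View pics/d0b.png

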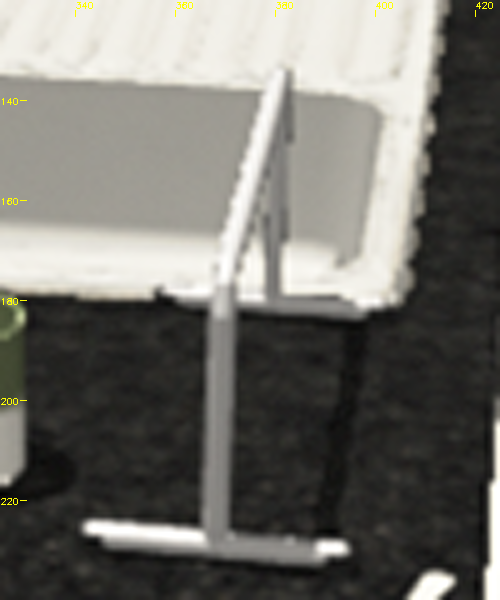

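```bash
python3 - <<'E'
from h import *
np.set_printoptions(precision=1,suppress=True)
s=load('scene0');d=load('side0')
print('mould scene z0',[onz(s,u,0) for u in [(286.5,330.5),(299,335),(320.5,311)]])
print('mould side z0',[onz(d,u,0) for u in [(352,333)]])
print('ridge z84 scene',[onz(s,u,84) for u in [(290.5,303.5),(312.5,280)]],'side',[onz(d,u,84) for u in [(346,305),(334,276.5)]])
print('tongs scene z30 out bend',onz(s,(351,265.5),30),[onz(s,u,30) for u in [(367,294),(380,290)]])
print('tips z0',[onz(s,u,0) for u in [(372,306),(383,303)]])
print('tongs side z30',[onz(d,u,30) for u in [(325,256),(374,269),(379,263)]])
print('foot near',[onz(s,u,12) for u in [(403,249),(443,274)]],[onz(d,u,12) for u in [(341,225),(394,229)]])
print('foot far',[onz(s,u,7) for u in [(474,216)]],[onz(d,u,7) for u in [(358,179),(402,182)]])
print('bar ends axis', onz(s,(430,207.5),175),onz(s,(501,178),175),onz(d,(368,174),175),onz(d,(381,137),175))
print('others',onz(s,(251,325),84),onz(s,(182,362),84))
E
```

```text
mould scene z0 [array([472.4, 461.6,   0. ]), array([442.5, 447.2,  -0. ]), array([478.4, 357.5,   0. ])]
mould side z0 [array([444.1, 445.6,  -0. ])]
ridge z84 scene [array([462., 454.,  84.]), array([501.2, 363.9,  84. ])] side [array([456.8, 454.8,  84. ]), array([498.4, 358.6,  84. ])]
tongs scene z30 out bend [546.8 202.4  30. ] [array([431.3, 249.5,  30. ]), array([423.3, 213.3,  30. ])]
tips z0 [array([415.6, 245.1,   0. ]), array([407.4, 215.6,   0. ])]
tongs side z30 [array([548.4, 200.6,  30. ]), array([418.6, 237.8,  30. ]), array([409. , 209.7,  30. ])]
foot near [array([536.6,  14.4,  12. ]), array([387.3,  17. ,  12. ])] [array([536.6,   9. ,  12. ]), array([385.2,   7.1,  12. ])]
foot far [array([ 538.4, -309.4,    7. ])] [array([ 528.5, -309.8,    7. ]), array([ 381.6, -309.4,    7. ])]
bar ends axis [467.4   6.8 175. ] [ 462.4 -288.4  175. ] [464.6   3.1 175. ] [ 455.  -271.1  175. ]
others [455.3 559.2  84. ] [446.8 716.2  84. ]
```

```bash
cat >> h.py <<'E'
def to(p,yaw,roll=np.pi,pitch=0):
    s=read_state(); M=R.from_euler('xyz',s['eef_rot']); T=R.from_euler('xyz',[roll,pitch,yaw])
    t=M.inv().apply(np.array(p)-s['eef_pos'])/10; r=(M.inv()*T).as_rotvec()
    print('at',np.round(s['eef_pos'],1),np.round(s['eef_rot'],3),'F',np.round(s['wrist_force'],1),'gap',round(s['finger_gap'],1),'t',round(s['clock'],2))
    print('shift cm',np.round(t,2),'turn',np.round(r,3),'len mm',round(float(np.linalg.norm(t))*10,1))
E
python3 -c "
from h import *
to([400,-120,300],1.2)
s=load('scene0');d=load('side0')
print('jar',onz(s,(292,279),0),onz(d,(280,295),0));print('tin',onz(s,(357,257),0),onz(d,(305,250),0));print('mug',onz(s,(402,235),0),onz(d,(316,216),0))
"
```

```text
at [ 191.  -515.6  205. ] [-3.141 -0.     0.355] F [ 0.1 -0.5 -0.6] gap 94.0 t 0.15
shift cm [ 33.34 -29.84  -9.47] turn [-0.001 -0.    -0.845] len mm 457.3
jar [627.18661254 339.26917818   0.        ] [633.51089247 340.59144642   0.        ]
tin [599.42245245 133.79810744   0.        ] [615.54551447 136.5194006    0.        ]
mug [605.05264715 -52.68519054   0.        ] [622.05209598 -51.90024381   0.        ]
```

Request:
servo_tool:
  series:
    - [2, -2, -2, 0, 0, -0.08]
    - [5, -4.5, -4, 0, 0, -0.16]
    - [8.5, -7.5, -6, 0, 0, -0.25]
    - [12, -10.5, -8, 0, 0, -0.34]
    - [15.5, -13.5, -9.5, 0, 0, -0.42]
    - [19, -16.5, -9.5, 0, 0, -0.5]
    - [22.5, -20, -9.5, 0, 0, -0.59]
    - [26, -23, -9.5, 0, 0, -0.67]
    - [29.5, -26, -9.5, 0, 0, -0.75]
    - [33, -29, -9.5, 0, 0, -0.84]
  gripper: 9.4

```text
clock: 0.98
eef_pos: [375.8, -171.4, 300.4]
eef_rot: [3.141, 0.0, 1.198]
wrist_force: [0.7, 0.1, 0.4]
finger_gap: 93.8
```

```bash
python3 -c "
from h import *
to([445,315,290],1.97)"
```

```text
at [ 375.8 -171.4  300.4] [3.141 0.    1.198] F [0.7 0.1 0.4] gap 93.8 t 0.98
shift cm [ 47.82 -11.26   1.03] turn [ 0.     0.    -0.772] len mm 491.4
```

Request:
servo_tool:
  series:
    - [4, -1, 0, 0, 0, -0.08]
    - [8, -2, 0, 0, 0, -0.16]
    - [12, -3, 0, 0, 0, -0.24]
    - [16, -4, 0, 0, 0, -0.32]
    - [20, -5, 0, 0, 0, -0.4]
    - [24, -6, 0, 0, 0, -0.48]
    - [28, -7, 0, 0, 0, -0.56]
    - [32, -8, 0, 0, 0, -0.64]
    - [36, -9, 0, 0, 0, -0.72]
    - [40, -10, 0.5, 0, 0, -0.77]

```text
clock: 1.82
eef_pos: [429.2, 237.8, 295.8]
eef_rot: [3.14, 0.0, 1.97]
wrist_force: [0.2, -1.2, -0.0]
finger_gap: 93.9
```

```bash
python3 -c "
from h import *
to([445,315,290],1.97)
snap('wrist','w1'); to([445,315,290],1.97)"
```

```text
at [429.2 237.8 295.8] [3.14 0.   1.97] F [ 0.2 -1.2 -0. ] gap 93.9 t 1.82
shift cm [6.51 4.46 0.59] turn [ 0.001  0.    -0.   ] len mm 79.1
at [429.  242.6 293.6] [-3.140e+00 -1.000e-03  1.975e+00] F [ 0.1  3.2 -1.7] gap 94.1 t 1.87
shift cm [6.02 4.32 0.36] turn [-0.001 -0.001  0.005] len mm 74.2
```

View pics/w1.png

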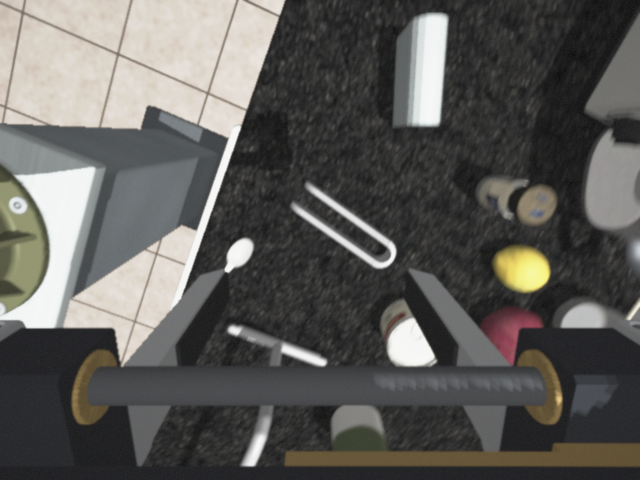

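The wrist view shows the nearest mould at (420,70), roughly aligned with the tool, and the tongs at (345,225) with the bend at (387,255). I'll move nearer the mould, settle and take another picture.

Request:
servo_tool:
  series:
    - [3, 1, 0, 0, 0, 0]
    - [6, 2, 0, 0, 0, 0]
    - [9, 3.5, 0, 0, 0, 0]
    - [12, 5, 0, 0, 0, 0]
    - [12, 5, 0, 0, 0, 0]
    - [12, 5, 0, 0, 0, 0]
    - [12, 5, 0, 0, 0, 0]
    - [12, 5, 0, 0, 0, 0]
    - [12, 5, 0, 0, 0, 0]
    - [12, 5, 0, 0, 0, 0]

```text
clock: 2.7
eef_pos: [429.7, 364.7, 295.6]
eef_rot: [3.141, -0.0, 1.964]
wrist_force: [-0.5, 0.6, 0.2]
finger_gap: 93.9
```

```bash
python3 -c "
from h import *
to([445,315,290],1.97)
c=snap('wrist','w2'); to([445,315,290],1.97)
i=cv2.imread('pics/w2.png'); cv2.imwrite('pics/w2a.png',cv2.resize(i[40:300,240:540],None,fx=2.6,fy=2.3))
cv2.imwrite('pics/w2b.png',cv2.resize(i[100:240,360:520],None,fx=5,fy=4))
"
```

```text
at [429.7 364.7 295.6] [ 3.141 -0.     1.964] F [-0.5  0.6  0.2] gap 93.9 t 2.7
shift cm [-5.18 -0.48  0.56] turn [ 0.001 -0.    -0.006] len mm 52.3
at [429.6 364.8 295.6] [ 3.141 -0.     1.964] F [-0.5  0.4 -0.1] gap 94.4 t 2.75
shift cm [-5.19 -0.49  0.56] turn [ 0.001 -0.    -0.006] len mm 52.4
```

View pics/w2.png

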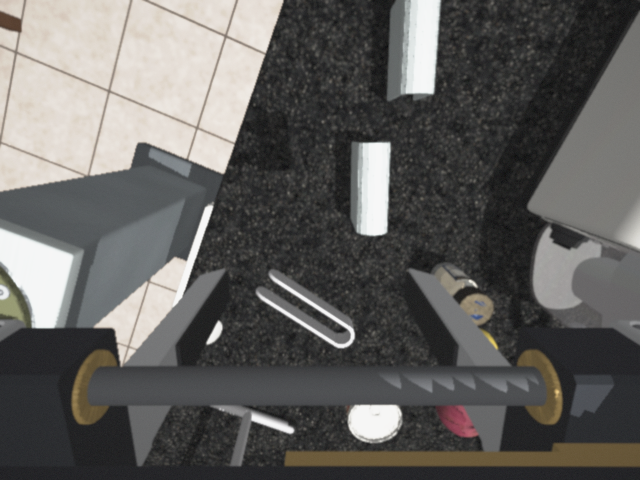

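```bash
python3 -c "
import cv2
i=cv2.imread('pics/w2.png');x0,y0,x1,y1,k=340,130,410,245,5
j=cv2.resize(i[y0:y1,x0:x1],None,fx=k,fy=k,interpolation=2)
x2,y2,x3,y3=250,260,365,355
m=cv2.resize(i[y2:y3,x2:x3],None,fx=k-1,fy=k-1,interpolation=2)
def tick(j,x0,y0,x1,y1,k):
  for x in range(x0,x1,10): cv2.line(j,((x-x0)*k,0),((x-x0)*k,6),(0,255,255),1);cv2.putText(j,str(x),((x-x0)*k,16),0,.3,(0,255,255),1)
  for y in range(y0,y1,10): cv2.line(j,(0,(y-y0)*k),(6,(y-y0)*k),(0,255,255),1);cv2.putText(j,str(y),(8,(y-y0)*k+4),0,.3,(0,255,255),1)
tick(j,x0,y0,x1,y1,k);tick(m,x2,y2,x3,y3,k-1)
cv2.imwrite('pics/w2a.png',j);cv2.imwrite('pics/w2b.png',m)"
```

```text
(no output)
```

View pics/w2a.png

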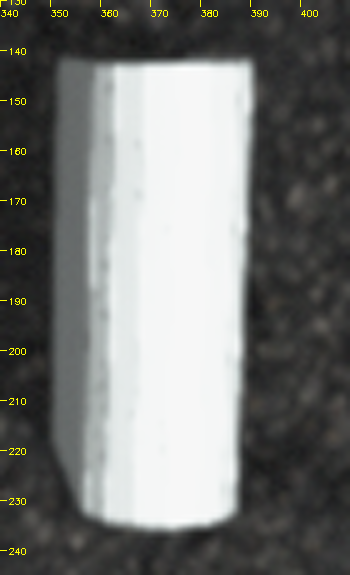

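View pics/w2b.png

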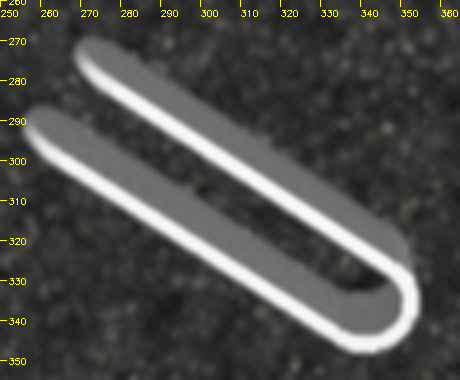

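```bash
python3 - <<'E'
from h import *
np.set_printoptions(precision=1,suppress=True)
c=load('w2')
P=[onz(c,u,66) for u in [(359,142),(357,231),(390.5,142),(387.5,231)]]
print(P, 'ctr',np.mean(P,0)); print('ridge',onz(c,(374,141.5),84),onz(c,(373,235.5),84))
a=(P[0]+P[2])/2-(P[1]+P[3])/2; print('yaw',np.arctan2(-a[0],a[1]),np.linalg.norm(a))
# tongs
L=[onz(c,u,30) for u in [(270,301),(330,338.5)]]; Rr=[onz(c,u,30) for u in [(275,279),(342,322)]]
apex=onz(c,(350.5,341),30)
print(L,Rr,apex)
for q in (L,Rr):
    v=q[1]-q[0]; print('dir tips->bend',np.degrees(np.arctan2(v[1],v[0])))
v=(L[1]-L[0]);v/=np.linalg.norm(v);v2=(Rr[1]-Rr[0]);v2/=np.linalg.norm(v2);v=v+v2;v/=np.linalg.norm(v);n=np.array([-v[1],v[0],0])
print('n offs',[ (x@n) for x in L+Rr],apex@n); m=np.mean([x@n for x in L+Rr]); bend=v*(apex@v)+n*m; print('bend outer',bend,'ctr',bend-75*v,'v',v)
E
```

```text
[array([445.2, 446.8,  66. ]), array([484.5, 354. ,  66. ]), array([477.1, 460. ,  66. ]), array([517.5, 367.6,  66. ])] ctr [481.1 407.1  66. ]
ridge [457.5 452.8  84. ] [499.5 359.7  84. ]
yaw 0.4066373514842924 100.80761882972928
[array([423.9, 213.4,  30. ]), array([520.6, 192.2,  30. ])] [array([418.9, 245.6,  30. ]), array([525.8, 221.8,  30. ])] [548.4 199.5  30. ]
dir tips->bend -12.403794675747328
dir tips->bend -12.58926156363121
n offs [np.float64(300.09687844161755), np.float64(300.25701521765956), np.float64(330.4481296491791), np.float64(330.27087165607134)] 313.40099660055915
bend outer [548.8 201.3   0. ] ctr [475.5 217.5   0. ] v [ 1.  -0.2  0. ]
```

```bash
python3 -c "
from h import *
to([480.5,407,130],1.978)"
```

```text
at [429.6 364.8 295.6] [ 3.141 -0.     1.964] F [-0.5  0.4 -0.1] gap 94.4 t 2.75
shift cm [ 1.95  6.31 16.56] turn [ 0.001 -0.    -0.014] len mm 178.3
```

Request:
servo_tool:
  series:
    - [0.5, 1.5, 2.5, 0, 0, 0]
    - [1, 3, 5, 0, 0, 0]
    - [1.5, 4.5, 8, 0, 0, 0]
    - [1.95, 6.3, 11, 0, 0, -0.014]
    - [1.95, 6.3, 14, 0, 0, -0.014]
    - [1.95, 6.3, 16.5, 0, 0, -0.014]
    - [1.95, 6.3, 16.5, 0, 0, -0.014]
    - [1.95, 6.3, 16.5, 0, 0, -0.014]
    - [1.95, 6.3, 16.5, 0, 0, -0.014]
    - [1.95, 6.3, 16.5, 0, 0, -0.014]

```text
clock: 3.58
eef_pos: [480.8, 408.0, 132.7]
eef_rot: [3.138, -0.001, 1.979]
wrist_force: [-0.1, -0.3, -0.1]
finger_gap: 94.0
```

```bash
python3 -c "
from h import *
c=snap('wrist','w3'); to([480.5,407,31],1.978)"
```

```text
at [480.8 408.  132.4] [ 3.138e+00 -1.000e-03  1.979e+00] F [ 0.7 -0.2 -0.7] gap 94.2 t 3.63
shift cm [-0.09 -0.1  10.14] turn [ 0.003 -0.001  0.001] len mm 101.4
```

View pics/w3.png

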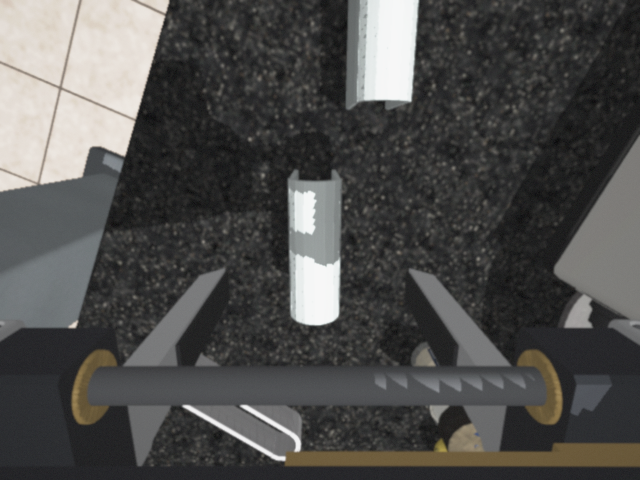

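The mould's ridge at x≈315 is centred between the fingers (225 and 410) and aligned with them. Next I descend and grip.

Request:
servo_tool:
  series:
    - [0, 0, 2, 0, 0, 0]
    - [0, 0, 4, 0, 0, 0]
    - [0, 0, 6, 0, 0, 0]
    - [0, 0, 8, 0, 0, 0]
    - [0, 0, 9.5, 0, 0, 0]
    - [0, 0, 10.1, 0, 0, 0]
    - [0, 0, 10.1, 0, 0, 0]
    - [0, 0, 10.1, 0, 0, 0]
    - [0, 0, 10.1, 0, 0, 0]
    - [0, 0, 10.1, 0, 0, 0]

```text
clock: 4.47
eef_pos: [480.6, 408.0, 30.6]
eef_rot: [3.14, -0.0, 1.979]
wrist_force: [-0.8, -0.2, 0.2]
finger_gap: 94.2
```

Request:
servo_tool:
  series:
    - [0, 0, 0, 0, 0, 0]
    - [0, 0, 0, 0, 0, 0]
    - [0, 0, 0, 0, 0, 0]
    - [0, 0, 0, 0, 0, 0]
    - [0, 0, 0, 0, 0, 0]
    - [0, 0, 0, 0, 0, 0]
    - [0, 0, 0, 0, 0, 0]
    - [0, 0, 0, 0, 0, 0]
    - [0, 0, 0, 0, 0, 0]
    - [0, 0, 0, 0, 0, 0]
  gripper: 2.5
  grip_force: 25

```text
clock: 5.3
eef_pos: [480.1, 407.5, 29.1]
eef_rot: [-3.141, 0.0, 1.979]
wrist_force: [-0.4, -0.5, -0.9]
finger_gap: 35.9
```

```bash
python3 -c "
from h import *
to([480.5,407,300],1.978)"
```

```text
at [480.1 407.5  29.1] [-3.141  0.     1.979] F [-0.4 -0.5 -0.9] gap 35.9 t 5.3
shift cm [-7.000e-02  1.000e-02 -2.709e+01] turn [-0.     0.     0.001] len mm 270.9
```

Request:
servo_tool:
  series:
    - [0, 0, -1, 0, 0, 0]
    - [0, 0, -3, 0, 0, 0]
    - [0, 0, -6, 0, 0, 0]
    - [0, 0, -9, 0, 0, 0]
    - [0, 0, -12, 0, 0, 0]
    - [0, 0, -15, 0, 0, 0]
    - [0, 0, -18, 0, 0, 0]
    - [0, 0, -21, 0, 0, 0]
    - [0, 0, -24, 0, 0, 0]
    - [0, 0, -26, 0, 0, 0]

```text
clock: 6.13
eef_pos: [480.1, 407.6, 293.3]
eef_rot: [3.138, -0.001, 1.979]
wrist_force: [0.4, 0.3, -1.1]
finger_gap: 35.9
```

```bash
python3 -c "
from h import *
to([461,-90,300],1.56)"
```

```text
at [480.1 407.6 293.3] [ 3.138e+00 -1.000e-03  1.979e+00] F [ 0.4  0.3 -1.1] gap 35.9 t 6.13
shift cm [-44.92 -21.5   -0.78] turn [ 0.003 -0.002  0.419] len mm 498.0
```

Request:
servo_tool:
  series:
    - [-2, -1, 0, 0, 0, 0.04]
    - [-5, -2.5, 0, 0, 0, 0.08]
    - [-8.5, -4, 0, 0, 0, 0.12]
    - [-12, -6, 0, 0, 0, 0.16]
    - [-15.5, -7.5, 0, 0, 0, 0.2]
    - [-19, -9, 0, 0, 0, 0.24]
    - [-22.5, -11, 0, 0, 0, 0.28]
    - [-26, -12.5, 0, 0, 0, 0.32]
    - [-29.5, -14, 0, 0, 0, 0.36]
    - [-32, -15.5, 0, 0, 0, 0.4]

```text
clock: 6.97
eef_pos: [464.4, 49.9, 290.0]
eef_rot: [3.141, 0.0, 1.576]
wrist_force: [0.7, 0.4, -2.0]
finger_gap: 35.6
```

```bash
python3 -c "
from h import *
to([461,-90,300],1.56)"
```

```text
at [464.4  49.9 290. ] [3.141 0.    1.576] F [ 0.7  0.4 -2. ] gap 35.6 t 6.97
shift cm [-13.99  -0.41  -1.  ] turn [0.001 0.    0.016] len mm 140.3
```

Request:
servo_tool:
  series:
    - [-2.5, -0.1, 0, 0, 0, 0.01]
    - [-5.5, -0.3, 0, 0, 0, 0.015]
    - [-8.5, -0.4, 0, 0, 0, 0.015]
    - [-11, -0.4, 0, 0, 0, 0.015]
    - [-13.5, -0.4, 0, 0, 0, 0.015]
    - [-13.5, -0.4, 0, 0, 0, 0.015]
    - [-13.5, -0.4, 0, 0, 0, 0.015]
    - [-13.5, -0.4, 0, 0, 0, 0.015]
    - [-13.5, -0.4, 0, 0, 0, 0.015]
    - [-13.5, -0.4, 0, 0, 0, 0.015]

```text
clock: 7.8
eef_pos: [461.9, -81.9, 289.4]
eef_rot: [3.141, -0.0, 1.565]
wrist_force: [0.2, -0.2, -1.2]
finger_gap: 36.0
```

```bash
python3 -c "
from h import *
to([461,-90,300],1.56)
for n in ['wrist','scene','side']: snap(n,n+'4')
s=cv2.imread('pics/scene4.png'); cv2.imwrite('pics/scene4a.png',cv2.resize(s[80:300,380:580],None,fx=3,fy=2.7))
"
```

```text
at [461.9 -81.9 289.4] [ 3.141 -0.     1.565] F [ 0.2 -0.2 -1.2] gap 36.0 t 7.8
shift cm [-0.81 -0.09 -1.06] turn [ 0.    -0.     0.005] len mm 13.4
```

View pics/wrist4.png

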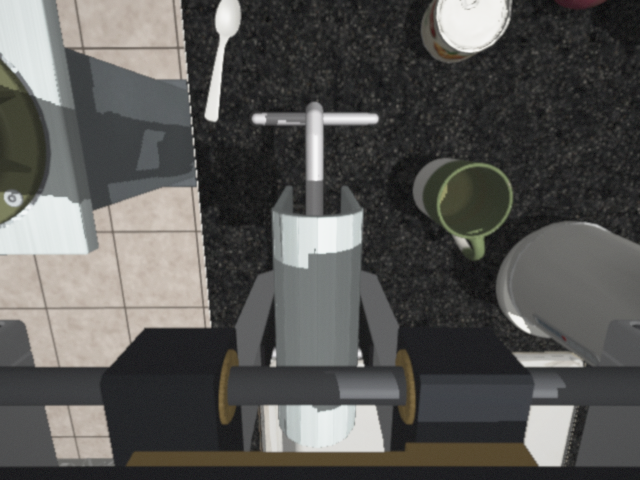

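View pics/scene4.png

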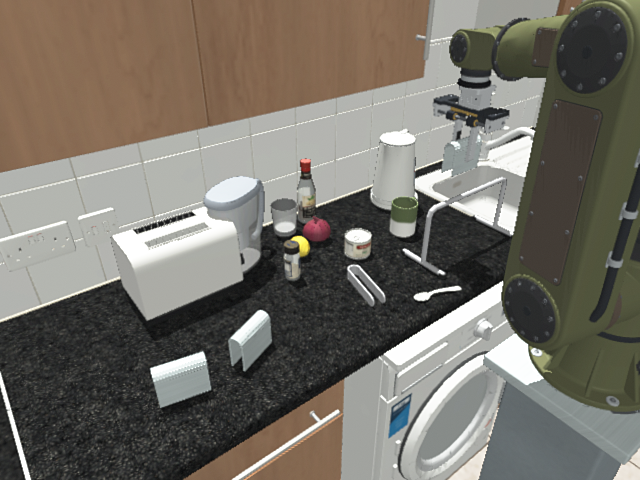

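View pics/side4.png

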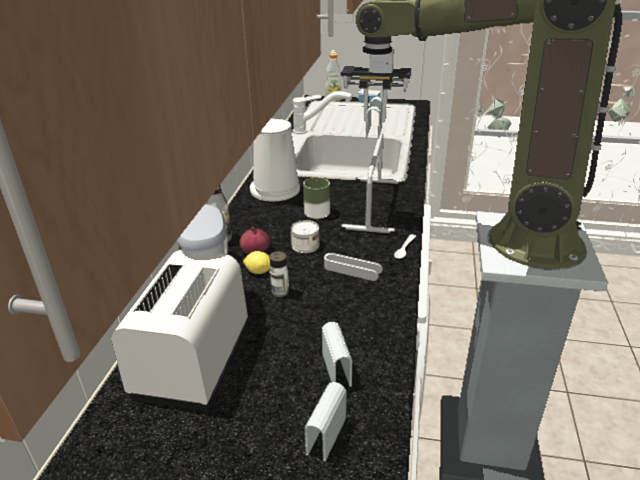

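The wrist view shows the bar at column ≈314.5 between rows 130 and 210, with the mould centred at ≈318 just above it and aligned with it.

```bash
python3 - <<'E'
from h import *
np.set_printoptions(precision=1,suppress=True)
c=load('wrist4'); im=c['pixels'].astype(float).mean(2)
for v in range(120,212,8):
    r=im[v]; 
    # bar edges by gradient in 295..335
    seg=r[295:336]; g=np.diff(seg); a=295+np.argmax(g)+.5; b=295+np.argmin(g)+.5
    print(v,a,b,onz(c,((a+b)/2,v),175))
print('mould ridge at z',onz(c,(318,220),342),onz(c,(318,445),342))
E
```

```text
120 323.5 320.5 [466.1   6.2 175. ]
128 305.5 322.5 [459.8   0.3 175. ]
136 305.5 322.5 [459.8  -5.8 175. ]
144 305.5 322.5 [459.7 -11.8 175. ]
152 305.5 322.5 [459.7 -18.  175. ]
160 305.5 322.5 [459.6 -24.2 175. ]
168 305.5 322.5 [459.6 -30.5 175. ]
176 305.5 322.5 [459.6 -36.9 175. ]
184 305.5 322.5 [459.5 -43.3 175. ]
192 305.5 322.5 [459.5 -49.9 175. ]
200 305.5 322.5 [459.4 -56.5 175. ]
208 305.5 322.5 [459.4 -63.1 175. ]
mould ridge at z [462.2 -34.8 342. ] [ 461.8 -134.8  342. ]
```

```bash
python3 - <<'E'
import cv2
i=cv2.imread('pics/wrist4.png'); cv2.imwrite('pics/w4a.png',cv2.resize(i[90:250,260:380],None,fx=5,fy=3.7,interpolation=2))
E
```

```text
(no output)
```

View pics/w4a.png

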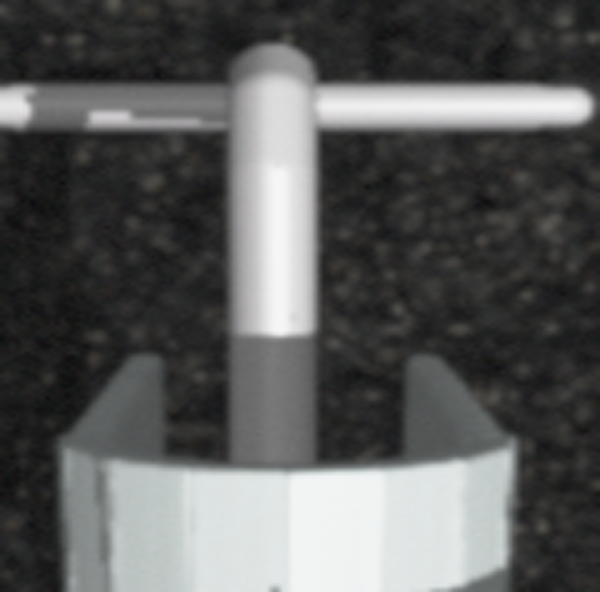

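Request:
servo_tool:
  series:
    - [0, -0.24, 1, 0, 0, 0]
    - [0, -0.24, 3, 0, 0, 0]
    - [0, -0.24, 5, 0, 0, 0]
    - [0, -0.24, 7, 0, 0, 0]
    - [0, -0.24, 9, 0, 0, 0]
    - [0, -0.24, 11, 0, 0, 0]
    - [0, -0.24, 13, 0, 0, 0]
    - [0, -0.24, 14.5, 0, 0, 0]
    - [0, -0.24, 14.9, 0, 0, 0]
    - [0, -0.24, 14.9, 0, 0, 0]

```text
clock: 8.78
eef_pos: [458.8, -82.4, 139.1]
eef_rot: [-3.139, -0.001, 1.564]
wrist_force: [0.3, 0.5, -0.8]
finger_gap: 35.8
```

Request:
servo_tool:
  series:
    - [0, 0, 0.1, 0, 0, 0]
    - [0, 0, 0.2, 0, 0, 0]
    - [0, 0, 0.3, 0, 0, 0]
    - [0, 0, 0.4, 0, 0, 0]
    - [0, 0, 0.5, 0, 0, 0]
    - [0, 0, 0.6, 0, 0, 0]
    - [0, 0, 0.7, 0, 0, 0]
    - [0, 0, 0.7, 0, 0, 0]
    - [0, 0, 0.7, 0, 0, 0]
    - [0, 0, 0.7, 0, 0, 0]

```text
clock: 9.62
eef_pos: [459.5, -82.7, 133.2]
eef_rot: [3.142, 0.0, 1.564]
wrist_force: [0.2, 0.3, -1.3]
finger_gap: 35.9
```

```bash
python3 -c "
from h import *
to([459.5,-82,131],1.565)
snap('wrist','wrist5');s=snap('side','side5');i=cv2.imread('pics/side5.png'); cv2.imwrite('pics/side5a.png',cv2.resize(i[100:250,310:450],None,fx=5,fy=4,interpolation=2))
"
```

```text
at [459.5 -82.7 133.2] [3.142 0.    1.564] F [ 0.2  0.3 -1.3] gap 35.9 t 9.62
shift cm [ 0.07 -0.    0.22] turn [ 0.     0.    -0.001] len mm 2.3
```

View pics/side5a.png

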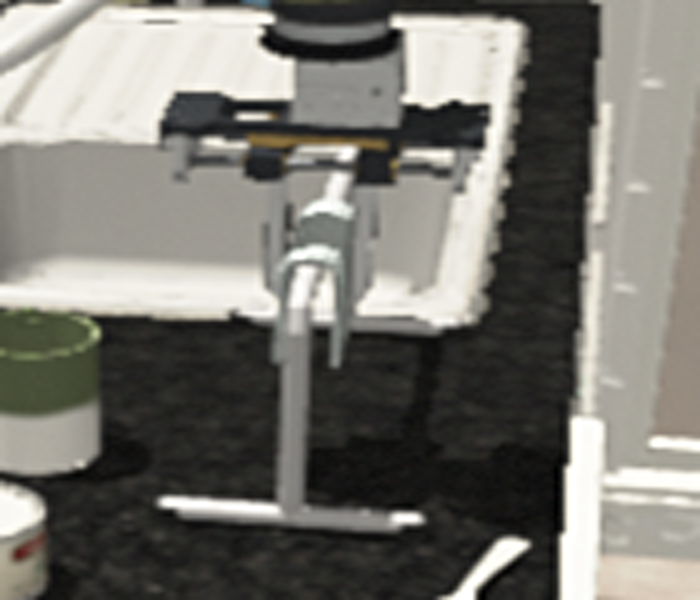

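View pics/wrist5.png

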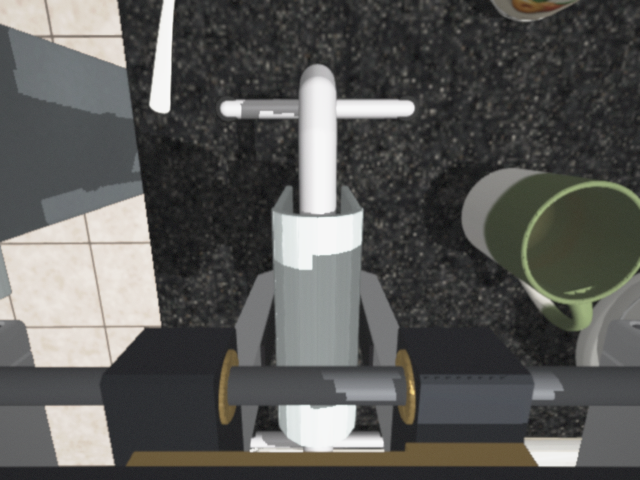

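The bar at column 318 runs through the bend between the mould's sides at 275 and 361. I'll lower to light contact and then release.

Request:
servo_tool:
  series:
    - [0, 0, 0.05, 0, 0, 0]
    - [0, 0, 0.1, 0, 0, 0]
    - [0, 0, 0.15, 0, 0, 0]
    - [0, 0, 0.2, 0, 0, 0]
    - [0, 0, 0.2, 0, 0, 0]
    - [0, 0, 0.2, 0, 0, 0]
    - [0, 0, 0.2, 0, 0, 0]
    - [0, 0, 0.2, 0, 0, 0]
    - [0, 0, 0.2, 0, 0, 0]
    - [0, 0, 0.2, 0, 0, 0]

```text
clock: 10.55
eef_pos: [459.5, -82.7, 131.2]
eef_rot: [3.142, -0.0, 1.564]
wrist_force: [-0.7, -0.7, -1.4]
finger_gap: 36.2
```

Request:
servo_tool:
  series:
    - [0, 0, 0, 0, 0, 0]
    - [0, 0, 0, 0, 0, 0]
    - [0, 0, 0, 0, 0, 0]
    - [0, 0, 0, 0, 0, 0]
    - [0, 0, 0, 0, 0, 0]
    - [0, 0, 0, 0, 0, 0]
    - [0, 0, 0, 0, 0, 0]
    - [0, 0, 0, 0, 0, 0]
    - [0, 0, 0, 0, 0, 0]
    - [0, 0, 0, 0, 0, 0]
  gripper: 8

```text
clock: 11.38
eef_pos: [459.5, -82.6, 131.2]
eef_rot: [-3.142, -0.0, 1.564]
wrist_force: [0.4, 0.7, 0.4]
finger_gap: 79.9
```

Request:
servo_tool:
  series:
    - [0, 0, -0.5, 0, 0, 0]
    - [0, 0, -2, 0, 0, 0]
    - [0, 0, -4, 0, 0, 0]
    - [0, 0, -7, 0, 0, 0]
    - [0, 0, -10, 0, 0, 0]
    - [0, 0, -13, 0, 0, 0]
    - [0, 0, -15, 0, 0, 0]
    - [0, 0, -16, 0, 0, 0]
    - [0, 0, -16, 0, 0, 0]
    - [0, 0, -16, 0, 0, 0]

```text
clock: 12.22
eef_pos: [459.3, -82.6, 290.5]
eef_rot: [-3.141, -0.0, 1.564]
wrist_force: [-1.0, -0.1, -0.1]
finger_gap: 79.9
```

```bash
python3 -c "
from h import *
to([530,205.5,200],2.924)
snap('wrist','wrist6');s=snap('side','side6');i=cv2.imread('pics/side6.png'); cv2.imwrite('pics/side6a.png',cv2.resize(i[100:250,310:450],None,fx=5,fy=4,interpolation=2))
"
```

```text
at [459.3 -82.6 290.5] [-3.141 -0.     1.564] F [-1.  -0.1 -0.1] gap 79.9 t 12.22
shift cm [28.86  6.87  9.05] turn [-0.00e+00 -1.00e-03 -1.36e+00] len mm 310.1
```

View pics/side6a.png

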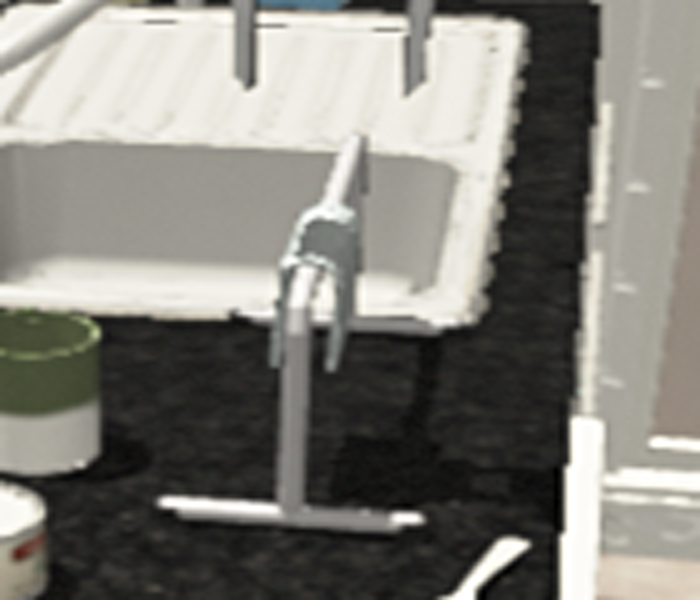

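View pics/wrist6.png

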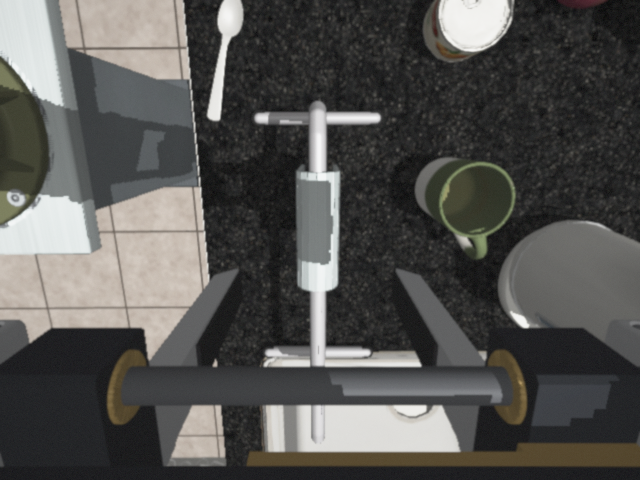

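The mould hangs on the bar at y ≈ −82, seen at (318,230) in the wrist view and level. The far half of the bar is free. On to the tongs.

Request:
servo_tool:
  series:
    - [1.5, 0.5, 0, 0, 0, -0.12]
    - [4, 1, 0, 0, 0, -0.24]
    - [7, 1.5, 0, 0, 0, -0.36]
    - [10, 2.2, 0.5, 0, 0, -0.48]
    - [13, 3, 1, 0, 0, -0.6]
    - [16, 3.8, 2, 0, 0, -0.72]
    - [19, 4.5, 3, 0, 0, -0.84]
    - [22, 5, 4, 0, 0, -0.96]
    - [25, 5.6, 5, 0, 0, -1.08]
    - [28, 6.2, 6, 0, 0, -1.2]

```text
clock: 13.15
eef_pos: [523.1, 198.4, 229.2]
eef_rot: [-3.14, -0.002, 2.77]
wrist_force: [0.9, 0.2, 0.0]
finger_gap: 79.8
```

```bash
python3 -c "
from h import *
to([524,206.7,150],2.924)"
```

```text
at [523.1 198.4 229.2] [-3.14e+00 -2.00e-03  2.77e+00] F [0.9 0.2 0. ] gap 79.8 t 13.15
shift cm [0.2  0.82 7.92] turn [-0.001 -0.002 -0.154] len mm 79.6
```

Request:
servo_tool:
  series:
    - [0.1, 0.2, 1.5, 0, 0, -0.05]
    - [0.2, 0.5, 3, 0, 0, -0.1]
    - [0.2, 0.8, 5, 0, 0, -0.15]
    - [0.2, 0.8, 7, 0, 0, -0.154]
    - [0.2, 0.8, 7.9, 0, 0, -0.154]
    - [0.2, 0.8, 7.9, 0, 0, -0.154]
    - [0.2, 0.8, 7.9, 0, 0, -0.154]
    - [0.2, 0.8, 7.9, 0, 0, -0.154]
    - [0.2, 0.8, 7.9, 0, 0, -0.154]
    - [0.2, 0.8, 7.9, 0, 0, -0.154]
  gripper: 7

```text
clock: 13.98
eef_pos: [524.9, 205.1, 153.1]
eef_rot: [3.141, 0.001, 2.918]
wrist_force: [0.0, -1.5, -0.0]
finger_gap: 70.2
```

```bash
python3 -c "
from h import *
to([524,206.7,2],2.924)
c=snap('wrist','w7')
for p in [(548.5,201.3,30),(475.5,217.5,30),(402,233.6,30)]: print(proj(c,p))
"
```

```text
at [524.9 205.1 153.1] [3.141e+00 1.000e-03 2.918e+00] F [ 0.  -1.5 -0. ] gap 70.2 t 13.98
shift cm [ 0.14  0.12 15.11] turn [ 0.001  0.001 -0.006] len mm 151.1
[318.83888239 254.5739872 ]
[318.49197579 168.63996984]
[317.82657618  69.73015422]
```

View pics/w7.png

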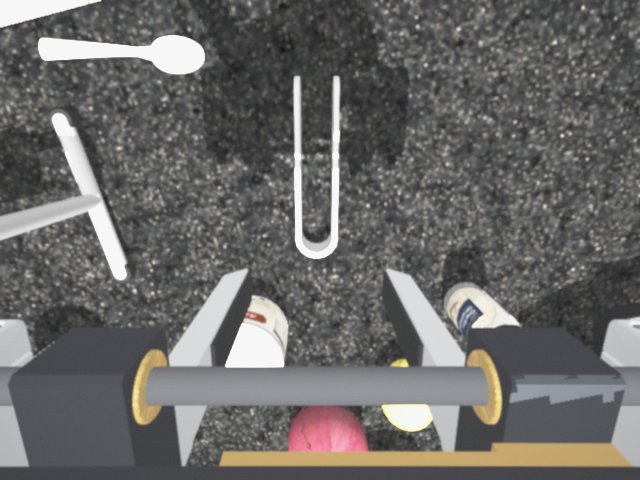

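The tongs are aligned between the fingers, with the bend at (317,258) and arms at columns 297 and 337. Now I descend.

Request:
servo_tool:
  series:
    - [0, 0, 2.5, 0, 0, 0]
    - [0, 0, 5, 0, 0, 0]
    - [0, 0, 8, 0, 0, 0]
    - [0, 0, 11, 0, 0, 0]
    - [0, 0, 13, 0, 0, 0]
    - [0, 0, 14, 0, 0, 0]
    - [0, 0, 14.4, 0, 0, 0]
    - [0, 0, 14.6, 0, 0, 0]
    - [0, 0, 14.6, 0, 0, 0]
    - [0, 0, 14.6, 0, 0, 0]

```text
clock: 14.87
eef_pos: [525.3, 205.3, 7.5]
eef_rot: [3.141, 0.002, 2.918]
wrist_force: [0.4, 0.4, 0.5]
finger_gap: 69.9
```

```bash
python3 -c "
from h import *
to([524,206.7,2.5],2.924)"
```

```text
at [525.3 205.3   7.5] [3.141e+00 2.000e-03 2.918e+00] F [0.4 0.4 0.5] gap 69.9 t 14.87
shift cm [0.16 0.11 0.5 ] turn [ 0.001  0.002 -0.006] len mm 5.4
```

Request:
servo_tool:
  series:
    - [0, 0.1, 0.2, 0, 0, 0]
    - [0, 0.1, 0.4, 0, 0, 0]
    - [0, 0.1, 0.45, 0, 0, 0]
    - [0, 0.1, 0.45, 0, 0, 0]
    - [0, 0.1, 0.45, 0, 0, 0]
    - [0, 0.1, 0.45, 0, 0, 0]
    - [0, 0.1, 0.45, 0, 0, 0]
    - [0, 0.1, 0.45, 0, 0, 0]
    - [0, 0.1, 0.45, 0, 0, 0]
    - [0, 0.1, 0.45, 0, 0, 0]

```text
clock: 15.7
eef_pos: [524.8, 206.1, 1.7]
eef_rot: [3.142, 0.0, 2.918]
wrist_force: [-0.7, -0.2, -0.0]
finger_gap: 69.9
```

Request:
servo_tool:
  series:
    - [0, 0, 0, 0, 0, 0]
    - [0, 0, 0, 0, 0, 0]
    - [0, 0, 0, 0, 0, 0]
    - [0, 0, 0, 0, 0, 0]
    - [0, 0, 0, 0, 0, 0]
    - [0, 0, 0, 0, 0, 0]
    - [0, 0, 0, 0, 0, 0]
    - [0, 0, 0, 0, 0, 0]
    - [0, 0, 0, 0, 0, 0]
    - [0, 0, 0, 0, 0, 0]
  gripper: 2.5
  grip_force: 4

```text
clock: 16.53
eef_pos: [524.8, 206.0, 1.7]
eef_rot: [-3.142, 0.0, 2.918]
wrist_force: [-0.6, -0.2, -0.2]
finger_gap: 35.9
```

```bash
python3 -c "
from h import *
to([524,206.7,2.5],2.924);snap('wrist','w8')"
```

```text
at [524.8 206.    1.7] [-3.142  0.     2.918] F [-0.6 -0.2 -0.2] gap 35.9 t 16.53
shift cm [ 0.09  0.05 -0.08] turn [-0.     0.    -0.006] len mm 1.3
```

View pics/w8.png

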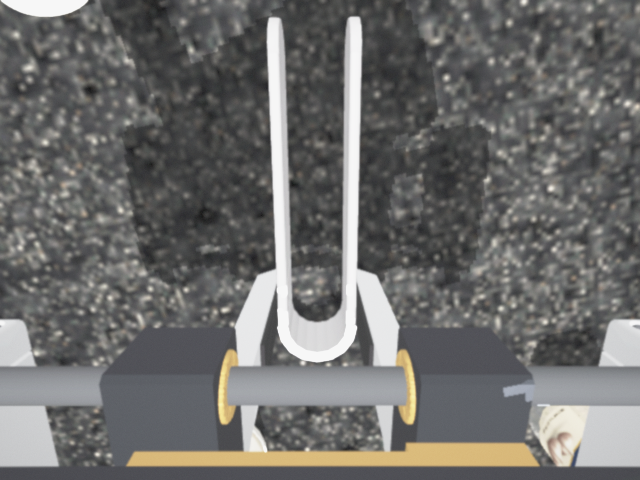

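The tongs are gripped near the bend (gap 35.9). I'll lift along an arc at low grip so the tips stay on the table and the tongs pivot.

Request:
servo_tool:
  series:
    - [0.1, 0, -1.3, 0, 0, 0]
    - [0.3, 0, -2.6, 0, 0, 0]
    - [0.6, 0, -3.9, 0, 0, 0]
    - [1.1, 0, -5.1, 0, 0, 0]
    - [1.7, 0, -6.2, 0, 0, 0]
    - [2.4, 0, -7.3, 0, 0, 0]
    - [3.2, 0, -8.4, 0, 0, 0]
    - [4.1, 0, -9.3, 0, 0, 0]
    - [5.2, 0, -10.1, 0, 0, 0]
    - [6.2, 0, -10.8, 0, 0, 0]
  grip_force: 3

```text
clock: 17.42
eef_pos: [463.7, 220.1, 111.6]
eef_rot: [3.141, 0.001, 2.918]
wrist_force: [0.3, -0.7, -3.3]
finger_gap: 36.2
```

```bash
python3 -c "
from h import *
to([524,206.7,2.5],2.924);snap('wrist','w9');snap('scene','s9');i=cv2.imread('pics/s9.png'); cv2.imwrite('pics/s9a.png',cv2.resize(i[120:330,280:480],None,fx=3.5,fy=2.8,interpolation=2))"
```

```text
at [463.7 220.1 111.6] [3.141e+00 1.000e-03 2.918e+00] F [ 0.3 -0.7 -3.3] gap 36.2 t 17.42
shift cm [-6.16  0.02 10.92] turn [ 0.001  0.001 -0.006] len mm 125.4
```

View pics/w9.png

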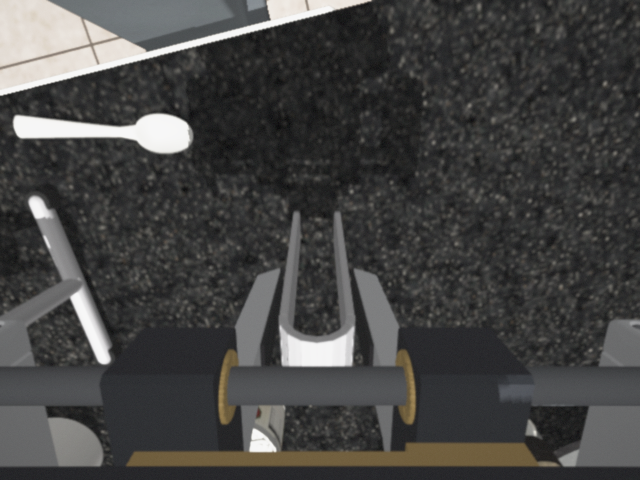

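View pics/s9a.png

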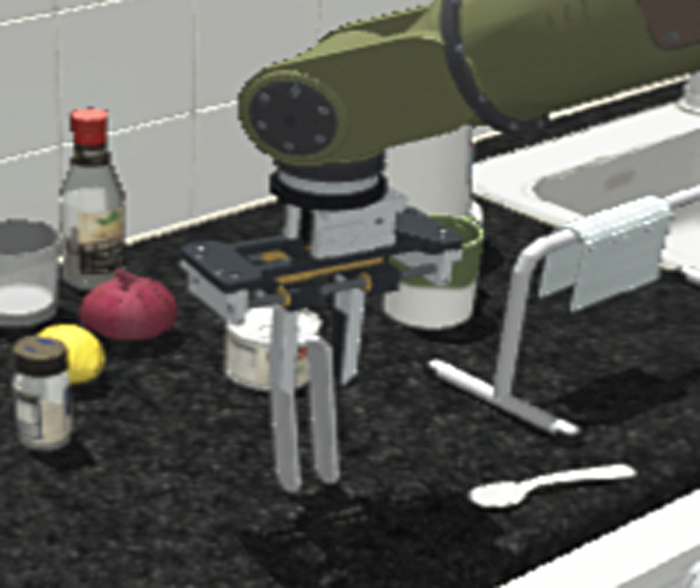

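The tongs have pivoted and hang nearly tips down, at (300,420) in the crop. I'll lift a little more, let them settle, then tighten.

Request:
servo_tool:
  series:
    - [0, 0, -0.5, 0, 0, 0]
    - [0, 0, -1.5, 0, 0, 0]
    - [0, 0, -2.5, 0, 0, 0]
    - [0, 0, -3.5, 0, 0, 0]
    - [0, 0, -4.2, 0, 0, 0]
    - [0, 0, -4.5, 0, 0, 0]
    - [0, 0, -4.5, 0, 0, 0]
    - [0, 0, -4.5, 0, 0, 0]
    - [0, 0, -4.5, 0, 0, 0]
    - [0, 0, -4.5, 0, 0, 0]

```text
clock: 18.35
eef_pos: [464.1, 219.7, 154.2]
eef_rot: [-3.141, -0.001, 2.918]
wrist_force: [0.4, 0.5, -3.3]
finger_gap: 35.9
```

Request:
servo_tool:
  series:
    - [0, 0, 0, 0, 0, 0]
    - [0, 0, 0, 0, 0, 0]
    - [0, 0, 0, 0, 0, 0]
    - [0, 0, 0, 0, 0, 0]
    - [0, 0, 0, 0, 0, 0]
    - [0, 0, 0, 0, 0, 0]
    - [0, 0, 0, 0, 0, 0]
    - [0, 0, 0, 0, 0, 0]
    - [0, 0, 0, 0, 0, 0]
    - [0, 0, 0, 0, 0, 0]
  grip_force: 40

```text
clock: 19.18
eef_pos: [464.3, 219.8, 154.7]
eef_rot: [3.142, -0.0, 2.918]
wrist_force: [0.5, 0.3, -4.2]
finger_gap: 35.5
```

```bash
python3 -c "
from h import *
to([524,206.7,2.5],2.924);snap('wrist','w10');snap('side','d10');snap('scene','s10');i=cv2.imread('pics/s10.png'); a=cv2.resize(i[180:290,330:410],None,fx=5,fy=5,interpolation=2)
i=cv2.imread('pics/d10.png');b=cv2.resize(i[180:290,320:400],None,fx=5,fy=5,interpolation=2); cv2.imwrite('pics/m10.png',np.hstack([a,b]))"
```

```text
at [464.3 219.8 154.7] [ 3.142 -0.     2.918] F [ 0.5  0.3 -4.2] gap 35.5 t 19.18
shift cm [-6.11  0.05 15.22] turn [ 0.    -0.    -0.006] len mm 164.0
```

View pics/w10.png

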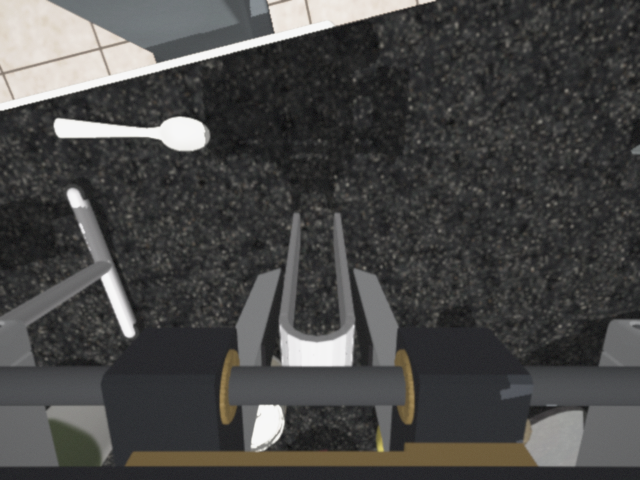

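View pics/m10.png

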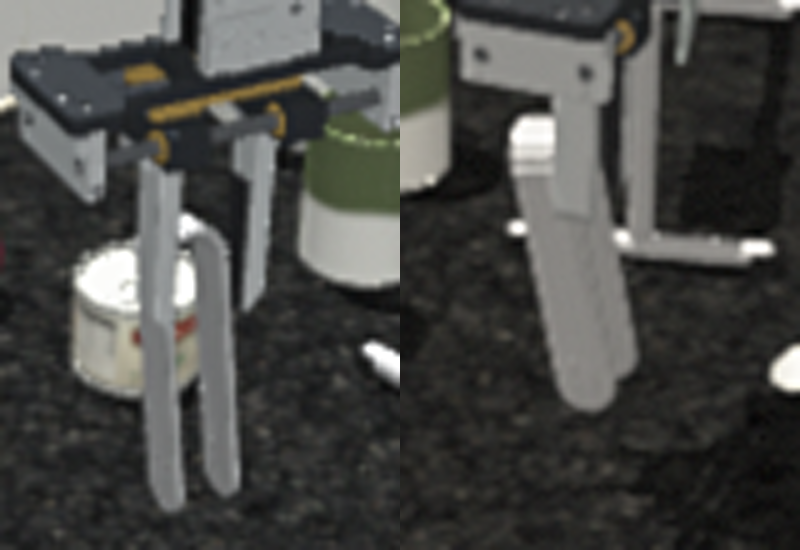

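```bash
python3 - <<'E'
from h import *
np.set_printoptions(precision=1,suppress=True)
s=read_state(); M=R.from_euler('xyz',s['eef_rot']).as_matrix(); t=s['eef_pos']; d=load('d10')
def pl(c,uv,off):
    o,v=ray(c,uv); n=M[:,1]; k=(off-n@(o-t))/(n@v); return M.T@(o+k*v-t)
E=[pl(d,u,18) for u in [(343,212),(352,258),(357,223),(363.6,256),(357,262)]]
print(E); 
for a,b in ((0,1),(2,3)): w=E[b]-E[a]; print('tilt deg',np.degrees(np.arctan2(w[0],w[2])))
# scene: right arm (tool y=-18) crop px (215,240)->(240,490)?
c=load('s10')
f=lambda x,y:(330+x/5,180+y/5)
E=[pl(c,f(*u),-18) for u in [(197,235),(205,475),(228,245),(240,475)]]
print(E)
for a,b in ((0,1),(2,3)): w=E[b]-E[a]; print('tilt deg',np.degrees(np.arctan2(w[0],w[2])))
E
```

```text
[array([-30.5,  18. , -25.2]), array([-5.8, 18. , 99.2]), array([ 5.1, 18. , -3. ]), array([24.1, 18. , 85.7]), array([  7.5,  18. , 107.7])]
tilt deg 11.239339408396619
tilt deg 12.102836701363684
[array([-34.2, -18. , -17.6]), array([-12.1, -18. , 113.4]), array([ -5.4, -18. , -27.8]), array([ 20.4, -18. ,  91.4])]
tilt deg 9.60284755082206
tilt deg 12.215930818467058
```

The tongs hang about 11° off vertical with tips toward tool +x; both the side and scene pictures agree on 10–12°. Grip is now firm, so I'll correct it with a −0.2 rad turn about tool y after lifting.

Request:
servo_tool:
  series:
    - [0, 0, -1, 0, -0.02, 0]
    - [0, 0, -3, 0, -0.04, 0]
    - [0, 0, -5, 0, -0.06, 0]
    - [0, 0, -7, 0, -0.08, 0]
    - [0, 0, -9, 0, -0.1, 0]
    - [0, 0, -11, 0, -0.12, 0]
    - [0, 0, -13, 0, -0.14, 0]
    - [0, 0, -15, 0, -0.16, 0]
    - [0, 0, -17, 0, -0.18, 0]
    - [0, 0, -18, 0, -0.2, 0]

```text
clock: 20.17
eef_pos: [464.4, 219.9, 338.0]
eef_rot: [3.139, 0.205, 2.917]
wrist_force: [-0.5, -0.8, -2.9]
finger_gap: 35.4
```

```bash
cat >> h.py <<'E'
def to2(p,yaw,tilt):
    s=read_state(); M=R.from_euler('xyz',s['eef_rot']); T=R.from_euler('xyz',[np.pi,0,yaw])*R.from_rotvec([0,tilt,0])
    t=M.inv().apply(np.array(p)-s['eef_pos'])/10; r=(M.inv()*T).as_rotvec()
    print('at',np.round(s['eef_pos'],1),np.round(s['eef_rot'],3),'F',np.round(s['wrist_force'],1),'gap',round(s['finger_gap'],1),'t',round(s['clock'],2))
    print('shift cm',np.round(t,2),'turn',np.round(r,3),'len mm',round(float(np.linalg.norm(t))*10,1))
E
python3 -c "
from h import *
to2([459,-215,335],1.565,-0.2)"
```

```text
at [464.4 219.9 338. ] [3.139 0.205 2.917] F [-0.5 -0.8 -2.9] gap 35.4 t 20.17
shift cm [ -8.9  -42.53   2.05] turn [0.274 0.002 1.325] len mm 435.0
```

Request:
servo_tool:
  series:
    - [-0.5, -2, 0.1, 0.02, 0, 0.1]
    - [-1.2, -5, 0.2, 0.044, 0, 0.21]
    - [-2, -9, 0.4, 0.066, 0, 0.32]
    - [-2.8, -13, 0.6, 0.09, 0, 0.43]
    - [-3.6, -17, 0.8, 0.11, 0, 0.53]
    - [-4.4, -21, 1, 0.132, 0, 0.64]
    - [-5.2, -25, 1.2, 0.155, 0, 0.75]
    - [-6, -29, 1.4, 0.18, 0, 0.86]
    - [-6.9, -33, 1.6, 0.2, 0, 0.96]
    - [-7.6, -36.5, 1.7, 0.22, 0.001, 1.06]

```text
clock: 21.0
eef_pos: [458.6, -155.6, 333.2]
eef_rot: [-3.137, 0.203, 1.83]
wrist_force: [0.5, 0.3, -3.5]
finger_gap: 35.3
```

```bash
python3 -c "
from h import *
to2([459,-215,335],1.565,-0.2)"
```

```text
at [ 458.6 -155.6  333.2] [-3.137  0.203  1.83 ] F [ 0.5  0.3 -3.5] gap 35.3 t 21.0
shift cm [-5.67 -1.48  0.99] turn [0.049 0.003 0.26 ] len mm 59.4
```

Request:
servo_tool:
  series:
    - [-1, -0.3, 0.2, 0.012, 0, 0.07]
    - [-2.5, -0.6, 0.4, 0.025, 0, 0.14]
    - [-4, -1, 0.7, 0.04, 0, 0.2]
    - [-5.6, -1.4, 1, 0.049, 0.003, 0.26]
    - [-5.6, -1.4, 1, 0.049, 0.003, 0.26]
    - [-5.6, -1.4, 1, 0.049, 0.003, 0.26]
    - [-5.6, -1.4, 1, 0.049, 0.003, 0.26]
    - [-5.6, -1.4, 1, 0.049, 0.003, 0.26]
    - [-5.6, -1.4, 1, 0.049, 0.003, 0.26]
    - [-5.6, -1.4, 1, 0.049, 0.003, 0.26]

```text
clock: 21.83
eef_pos: [460.6, -211.5, 334.8]
eef_rot: [-3.141, 0.2, 1.572]
wrist_force: [0.4, 0.1, -2.8]
finger_gap: 35.8
```

```bash
python3 -c "
from h import *
to2([459,-215,335],1.565,-0.2)
snap('wrist','w11');snap('side','d11');snap('scene','s11');i=cv2.imread('pics/s11.png'); a=cv2.resize(i[60:260,400:530],None,fx=3,fy=3,interpolation=2)
i=cv2.imread('pics/d11.png');b=cv2.resize(i[40:240,320:450],None,fx=3,fy=3,interpolation=2); cv2.imwrite('pics/m11.png',np.hstack([a,b]))"
```

```text
at [ 460.6 -211.5  334.8] [-3.141  0.2    1.572] F [ 0.4  0.1 -2.8] gap 35.8 t 21.83
shift cm [-0.35 -0.16  0.05] turn [ 0.001 -0.     0.007] len mm 3.9
```

View pics/w11.png

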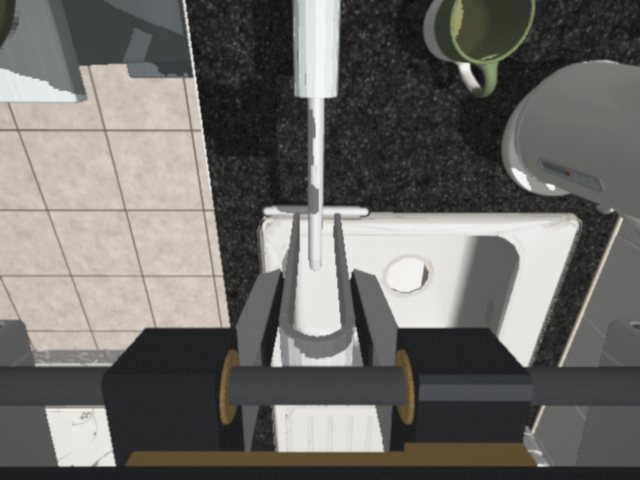

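View pics/m11.png

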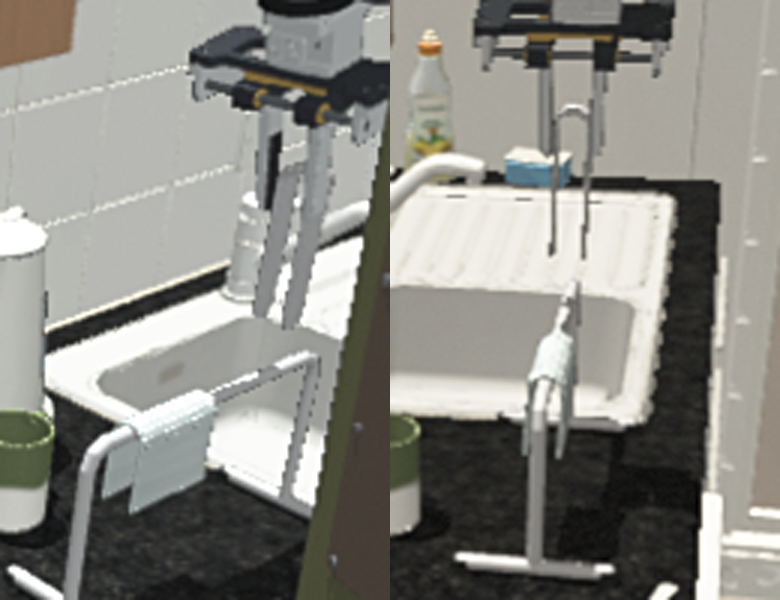

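```bash
python3 - <<'E'
from h import *
np.set_printoptions(precision=1,suppress=True)
c=load('w11'); im=c['pixels'].astype(float)
i=cv2.imread('pics/w11.png'); j=cv2.resize(i[90:300,270:365],None,fx=4,fy=2.8,interpolation=2)
cv2.imwrite('pics/w11a.png',j)
for u in [(316,110),(316,150),(315.5,200),(315.5,255)]: print(onz(c,u,175))
s=read_state(); M=R.from_euler('xyz',s['eef_rot']).as_matrix(); print('tool y axis',M[:,1], 'x',M[:,0],'z',M[:,2])
i=cv2.imread('pics/s11.png'); cv2.imwrite('pics/s11a.png',cv2.resize(i[90:180,470:520],None,fx=8,fy=6.5,interpolation=2))
E
```

```text
[ 459.4 -144.7  175. ]
[ 459.4 -178.6  175. ]
[ 458.9 -226.   175. ]
[ 458.9 -286.   175. ]
tool y axis [ 1.  0. -0.] x [-0.   1.  -0.2] z [-0.  -0.2 -1. ]
```

View pics/w11a.png

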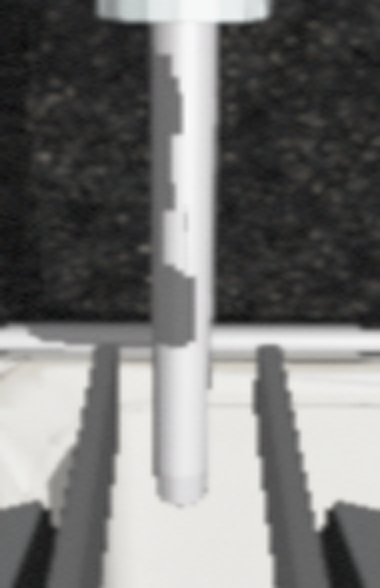

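View pics/s11a.png

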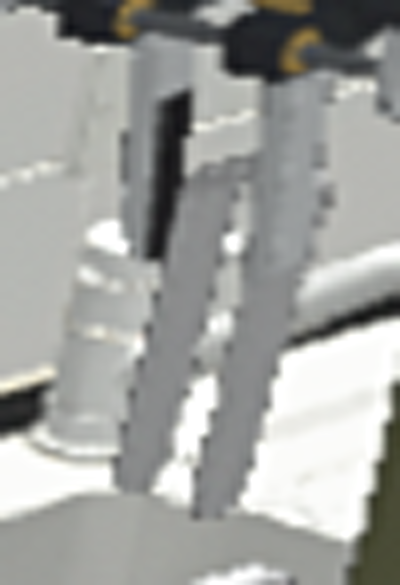

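```bash
python3 - <<'E'
from h import *
np.set_printoptions(precision=1,suppress=True)
c=load('s11')
def px(c,uv,x): o,v=ray(c,uv); return o+v*(x-o[0])/v[0]
f=lambda X,Y:(470+X/8,90+Y/6.5)
for x,(a,b) in [(442.6,((230,340),(195,500))),(442.6,((295,290),(240,500))),(478.6,((160,290),(115,470))),(478.6,((240,200),(155,480)))]:
    A,B=px(c,f(*a),x),px(c,f(*b),x); w=B-A; print(A,B,'tilt',np.degrees(np.arctan2(w[1],-w[2])))
# post far check
g=lambda X,Y:(400+X/3,60+Y/3)
A,B=px(c,g(313,375),459),px(c,g(290,490),459);w=B-A;print('post',A,B,np.degrees(np.arctan2(w[1],-w[2])))
E
```

```text
[ 442.6 -206.3  309. ] [ 442.6 -210.3  238. ] tilt -3.1970522261662713
[ 442.6 -236.6  323. ] [ 442.6 -237.6  230.5] tilt -0.6435710878560986
[ 478.6 -215.7  317.5] [ 478.6 -215.2  237.9] tilt 0.3660250599246984
[ 478.6 -249.1  348.2] [ 478.6 -240.9  226.4] tilt 3.837862101463592
post [ 459.  -308.6  147.8] [ 459.  -314.4   15. ] -2.489607646890837
```

The tongs hang vertical (mean about 0° against the vertical reference) over the free part of the bar, and the bar is centred between the arms to within 2 mm. Lowering now along world-down, which is 0.2/0.98 in tool x/z.

Request:
servo_tool:
  series:
    - [0.2, -0.16, 1, 0, 0, 0]
    - [0.6, -0.16, 3, 0, 0, 0]
    - [1, -0.16, 5, 0, 0, 0]
    - [1.4, -0.16, 7, 0, 0, 0]
    - [1.8, -0.16, 9, 0, 0, 0]
    - [2.2, -0.16, 11, 0, 0, 0]
    - [2.6, -0.16, 13, 0, 0, 0]
    - [3, -0.16, 14.7, 0, 0, 0]
    - [3.2, -0.16, 15.7, 0, 0, 0]
    - [3.2, -0.16, 15.7, 0, 0, 0]

```text
clock: 22.82
eef_pos: [457.8, -211.2, 172.0]
eef_rot: [-3.137, 0.198, 1.572]
wrist_force: [-0.5, -0.3, -2.4]
finger_gap: 35.5
```

```bash
python3 -c "
from h import *
to2([459,-212,145],1.57,-0.2)
snap('wrist','w12');snap('side','d12');snap('scene','s12');i=cv2.imread('pics/s12.png'); a=cv2.resize(i[130:250,420:520],None,fx=4,fy=4,interpolation=2)
i=cv2.imread('pics/d12.png');b=cv2.resize(i[80:200,340:440],None,fx=4,fy=4,interpolation=2); cv2.imwrite('pics/m12.png',np.hstack([a,b]))"
```

```text
at [ 457.8 -211.2  172. ] [-3.137  0.198  1.572] F [-0.5 -0.3 -2.4] gap 35.5 t 22.82
shift cm [0.45 0.13 2.66] turn [-0.004 -0.002  0.002] len mm 27.0
```

View pics/w12.png

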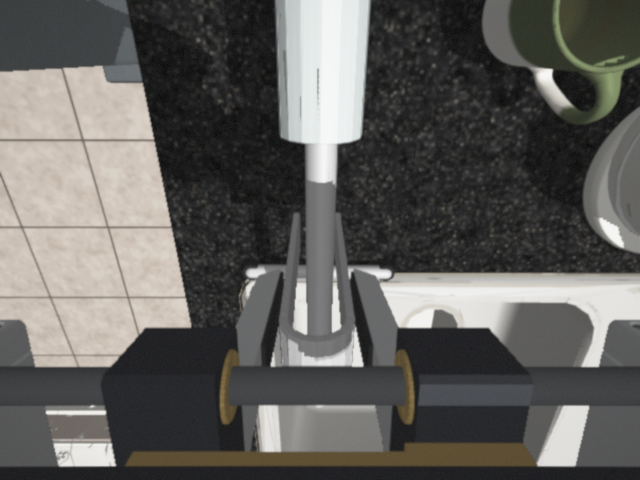

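View pics/m12.png

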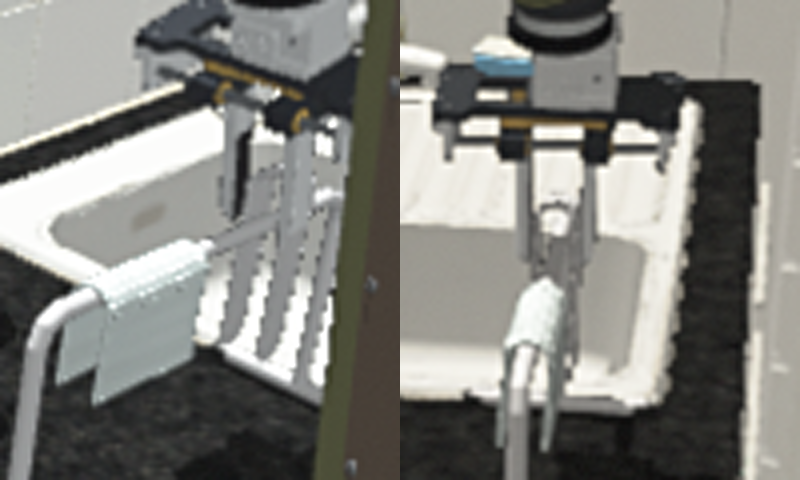

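The bar at column 320 lies between the tongs' arms at 296 and 340. Now the slow final lowering, watching the force.

Request:
servo_tool:
  series:
    - [0.06, 0.05, 0.3, 0, 0, 0]
    - [0.14, 0.05, 0.7, 0, 0, 0]
    - [0.22, 0.05, 1.1, 0, 0, 0]
    - [0.3, 0.05, 1.5, 0, 0, 0]
    - [0.36, 0.05, 1.8, 0, 0, 0]
    - [0.4, 0.05, 2, 0, 0, 0]
    - [0.4, 0.05, 2, 0, 0, 0]
    - [0.4, 0.05, 2, 0, 0, 0]
    - [0.4, 0.05, 2, 0, 0, 0]
    - [0.4, 0.05, 2, 0, 0, 0]

```text
clock: 23.8
eef_pos: [459.4, -211.7, 154.2]
eef_rot: [-3.141, 0.199, 1.571]
wrist_force: [-0.2, -0.7, -2.8]
finger_gap: 35.5
```

Request:
servo_tool:
  series:
    - [0.01, 0, 0.05, 0, 0, 0]
    - [0.02, 0, 0.1, 0, 0, 0]
    - [0.03, 0, 0.15, 0, 0, 0]
    - [0.04, 0, 0.2, 0, 0, 0]
    - [0.05, 0, 0.25, 0, 0, 0]
    - [0.06, 0, 0.3, 0, 0, 0]
    - [0.07, 0, 0.35, 0, 0, 0]
    - [0.08, 0, 0.4, 0, 0, 0]
    - [0.08, 0, 0.4, 0, 0, 0]
    - [0.08, 0, 0.4, 0, 0, 0]

```text
clock: 24.63
eef_pos: [459.4, -211.7, 149.9]
eef_rot: [-3.141, 0.199, 1.571]
wrist_force: [0.1, 0.2, -3.0]
finger_gap: 35.6
```

```bash
python3 -c "
from h import *
to2([459,-212,145],1.57,-0.2)
c=snap('wrist','w13');i=cv2.imread('pics/w13.png'); cv2.imwrite('pics/w13a.png',cv2.resize(i[120:380,220:420],None,fx=3,fy=2.3,interpolation=2))"
```

```text
at [ 459.4 -211.7  149.9] [-3.141  0.199  1.571] F [ 0.1  0.2 -3. ] gap 35.6 t 24.63
shift cm [ 0.07 -0.04  0.49] turn [-0.001 -0.001  0.001] len mm 4.9
```

View pics/w13a.png

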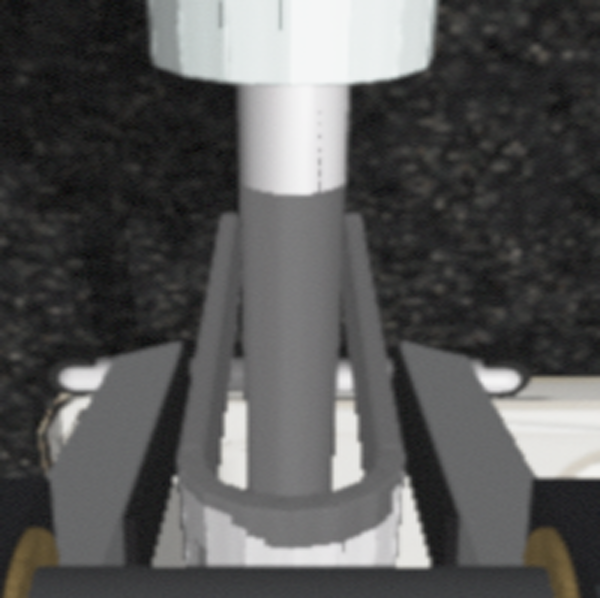

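Request:
servo_tool:
  series:
    - [0.01, 0, 0.05, 0, 0, 0]
    - [0.02, 0, 0.1, 0, 0, 0]
    - [0.03, 0, 0.15, 0, 0, 0]
    - [0.04, 0, 0.2, 0, 0, 0]
    - [0.05, 0, 0.25, 0, 0, 0]
    - [0.06, 0, 0.3, 0, 0, 0]
    - [0.07, 0, 0.35, 0, 0, 0]
    - [0.08, 0, 0.4, 0, 0, 0]
    - [0.08, 0, 0.4, 0, 0, 0]
    - [0.08, 0, 0.4, 0, 0, 0]

```text
clock: 25.52
eef_pos: [459.4, -211.7, 145.8]
eef_rot: [-3.141, 0.199, 1.571]
wrist_force: [0.4, 0.1, -2.9]
finger_gap: 35.6
```

Request:
servo_tool:
  series:
    - [0, 0, 0.03, 0, 0, 0]
    - [0.01, 0, 0.05, 0, 0, 0]
    - [0.02, 0, 0.08, 0, 0, 0]
    - [0.02, 0, 0.1, 0, 0, 0]
    - [0.03, 0, 0.13, 0, 0, 0]
    - [0.03, 0, 0.15, 0, 0, 0]
    - [0.03, 0, 0.15, 0, 0, 0]
    - [0.03, 0, 0.15, 0, 0, 0]
    - [0.03, 0, 0.15, 0, 0, 0]
    - [0.03, 0, 0.15, 0, 0, 0]

```text
clock: 26.35
eef_pos: [459.3, -211.7, 144.3]
eef_rot: [-3.141, 0.199, 1.571]
wrist_force: [0.5, 0.3, -3.5]
finger_gap: 35.5
```

Request:
servo_tool:
  series:
    - [0, 0, 0.03, 0, 0, 0]
    - [0.01, 0, 0.05, 0, 0, 0]
    - [0.02, 0, 0.08, 0, 0, 0]
    - [0.02, 0, 0.1, 0, 0, 0]
    - [0.03, 0, 0.13, 0, 0, 0]
    - [0.03, 0, 0.15, 0, 0, 0]
    - [0.03, 0, 0.15, 0, 0, 0]
    - [0.03, 0, 0.15, 0, 0, 0]
    - [0.03, 0, 0.15, 0, 0, 0]
    - [0.03, 0, 0.15, 0, 0, 0]

```text
clock: 27.18
eef_pos: [459.6, -212.0, 143.9]
eef_rot: [3.141, 0.2, 1.57]
wrist_force: [-5.2, 2.4, 9.8]
finger_gap: 35.5
```

```bash
python3 -c "
from h import *
to2([459,-212,145],1.57,-0.2)
c=snap('wrist','w14');snap('scene','s14');i=cv2.imread('pics/s14.png'); cv2.imwrite('pics/s14a.png',cv2.resize(i[150:250,430:520],None,fx=6,fy=6,interpolation=2))"
```

```text
at [ 459.6 -212.   143.9] [3.141 0.2   1.57 ] F [-5.2  2.4  9.8] gap 35.5 t 27.18
shift cm [-0.02 -0.06 -0.11] turn [0. 0. 0.] len mm 1.3
```

View pics/s14a.png

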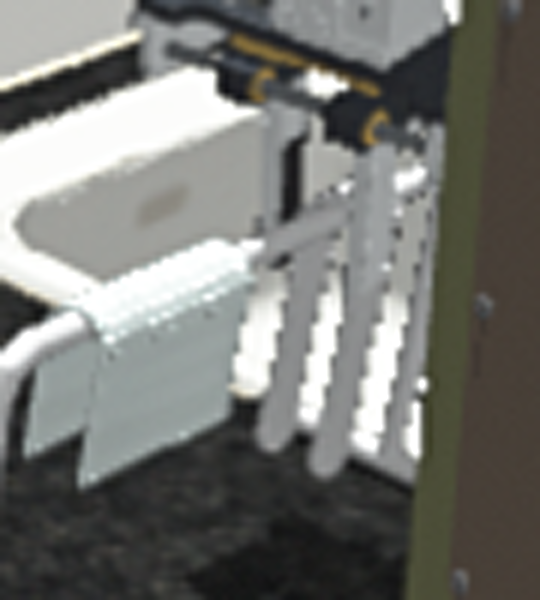

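Contact came at TCP z = 144, as predicted. I'll back off about 0.7 mm, soften the grip so the bend seats on the bar, then open.

Request:
servo_tool:
  series:
    - [-0.01, 0, -0.04, 0, 0, 0]
    - [-0.02, 0, -0.07, 0, 0, 0]
    - [-0.02, 0, -0.07, 0, 0, 0]
    - [-0.02, 0, -0.07, 0, 0, 0]
    - [-0.02, 0, -0.07, 0, 0, 0]
    - [-0.02, 0, -0.07, 0, 0, 0]
    - [-0.02, 0, -0.07, 0, 0, 0]
    - [-0.02, 0, -0.07, 0, 0, 0]
    - [-0.02, 0, -0.07, 0, 0, 0]
    - [-0.02, 0, -0.07, 0, 0, 0]
  grip_force: 3

```text
clock: 28.12
eef_pos: [459.4, -211.8, 143.6]
eef_rot: [-3.141, 0.2, 1.571]
wrist_force: [0.8, -2.0, 4.2]
finger_gap: 36.2
```

Request:
servo_tool:
  series:
    - [0, 0, 0, 0, 0, 0]
    - [0, 0, 0, 0, 0, 0]
    - [0, 0, 0, 0, 0, 0]
    - [0, 0, 0, 0, 0, 0]
    - [0, 0, 0, 0, 0, 0]
    - [0, 0, 0, 0, 0, 0]
    - [0, 0, 0, 0, 0, 0]
    - [0, 0, 0, 0, 0, 0]
    - [0, 0, 0, 0, 0, 0]
    - [0, 0, 0, 0, 0, 0]
  gripper: 7.5

```text
clock: 28.95
eef_pos: [459.4, -211.7, 143.5]
eef_rot: [-3.141, 0.199, 1.571]
wrist_force: [-0.1, -0.2, -0.1]
finger_gap: 75.0
```

```bash
python3 -c "
from h import *
to2([459,-212,145],1.57,-0.2)
c=snap('wrist','w15');snap('scene','s15');i=cv2.imread('pics/s15.png'); cv2.imwrite('pics/s15a.png',cv2.resize(i[150:250,430:520],None,fx=6,fy=6,interpolation=2))"
```

```text
at [ 459.4 -211.7  143.5] [-3.141  0.199  1.571] F [-0.1 -0.2 -0.1] gap 75.0 t 28.95
shift cm [-0.05 -0.04 -0.14] turn [-0.001 -0.001  0.001] len mm 1.6
```

View pics/w15.png

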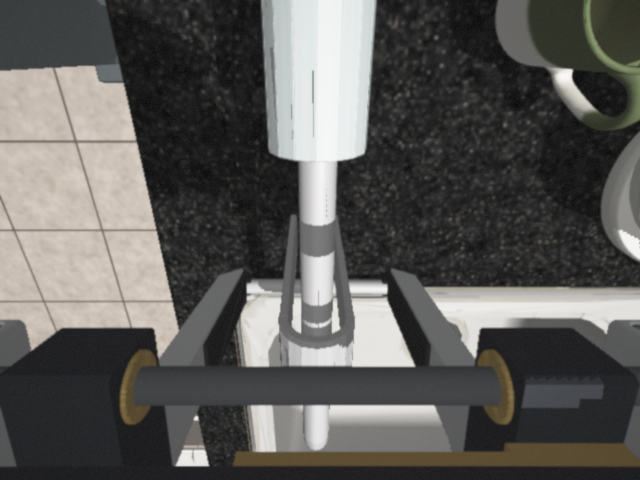

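View pics/s15a.png

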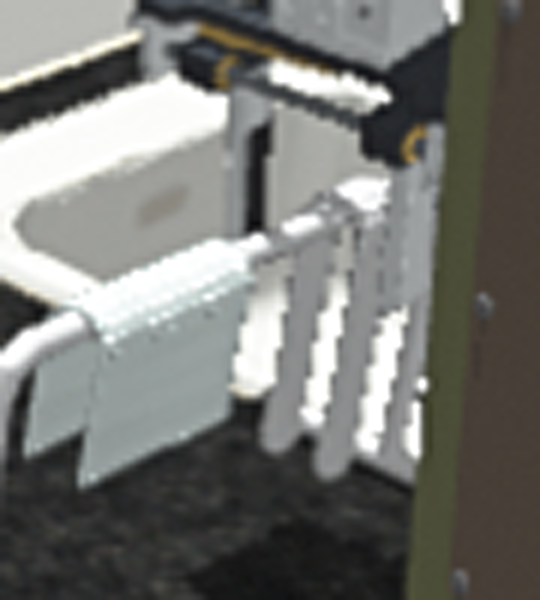

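The tongs hang on the bar with the fingers clear on both sides (arms at 290 and 350, fingers at 225 and 410). Retracting straight up.

Request:
servo_tool:
  series:
    - [-0.1, 0, -0.5, 0, 0, 0]
    - [-0.3, 0, -1.5, 0, 0, 0]
    - [-0.7, 0, -3.5, 0, 0, 0]
    - [-1.2, 0, -6, 0, 0, 0]
    - [-1.8, 0, -9, 0, 0, 0]
    - [-2.4, 0, -12, 0, 0, 0]
    - [-3, 0, -15, 0, 0, 0]
    - [-3.6, 0, -18, 0, 0, 0]
    - [-4, 0, -20, 0, 0, 0]
    - [-4, 0, -20, 0, 0, 0]

```text
clock: 29.88
eef_pos: [460.1, -211.6, 353.0]
eef_rot: [3.135, 0.202, 1.57]
wrist_force: [-0.9, 0.3, -0.0]
finger_gap: 74.8
```

Request:
servo_tool:
  series:
    - [0, -1, 0, 0, 0, 0]
    - [0, -3, 0, 0, 0, 0]
    - [0, -5, 0, 0, 0, 0]
    - [0, -7, 0, 0, 0, 0]
    - [0, -9, 0, 0, 0, 0]
    - [0, -10, 0, 0, 0, 0]
    - [0, -10, 0, 0, 0, 0]
    - [0, -10, 0, 0, 0, 0]
    - [0, -10, 0, 0, 0, 0]
    - [0, -10, 0, 0, 0, 0]

```text
clock: 30.72
eef_pos: [360.1, -211.3, 347.2]
eef_rot: [-3.14, 0.199, 1.571]
wrist_force: [-1.0, -0.9, 0.5]
finger_gap: 75.4
```

```bash
python3 -c "
from h import *
to2([459,-212,145],1.57,-0.2)
c=snap('wrist','w16');snap('scene','s16');snap('side','d16');i=cv2.imread('pics/s16.png'); a=cv2.resize(i[130:280,270:520],None,fx=3,fy=2,interpolation=2)
i=cv2.imread('pics/d16.png');b=cv2.resize(i[110:310,230:430],None,fx=3.75,fy=1.5,interpolation=2);cv2.imwrite('pics/m16.png',np.vstack([a,b]))"
```

```text
at [ 360.1 -211.3  347.2] [-3.14   0.199  1.571] F [-1.  -0.9  0.5] gap 75.4 t 30.72
shift cm [ 3.92  9.92 19.82] turn [-0.001 -0.001  0.001] len mm 225.1
```

View pics/w16.png

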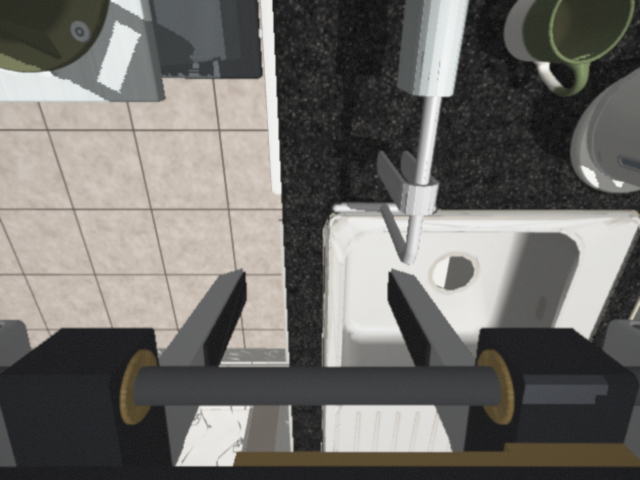

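View pics/m16.png

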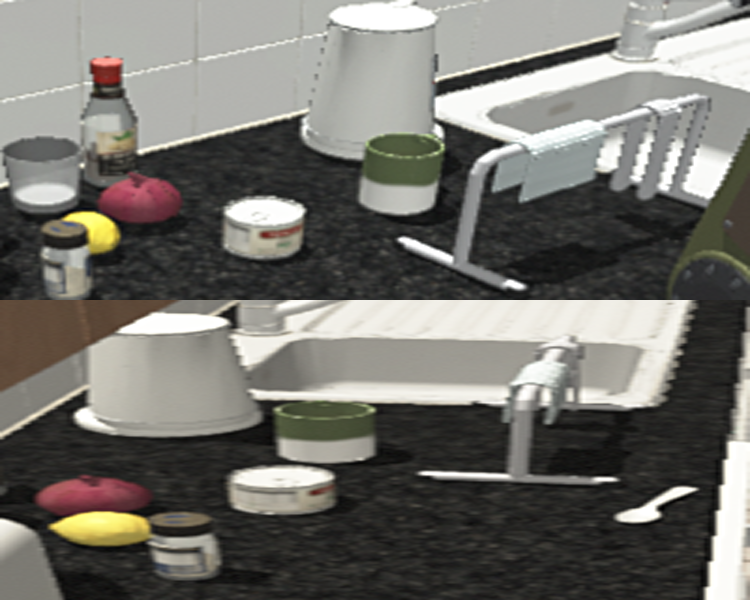

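```bash
python3 -c "
from h import *
a=load('d11')['pixels'];b=load('d16')['pixels'];print('side diff old/new outside rail',)
import cv2
d=np.abs(load('side0')['pixels'].astype(int)-b).max(2)
for n,(x0,y0,x1,y1) in dict(mug=(302,178,330,218),tin=(290,220,320,252),jar=(269,250,290,297)).items(): print(n,d[y0:y1,x0:x1].max(), d[y0:y1,x0:x1].mean())
"
```

```text
side diff old/new outside rail
mug 5 1.5321428571428573
tin 6 1.3583333333333334
jar 6 1.5896656534954408
```

Both hang on the bar and the bystanders haven't moved (pixel change at noise level). One last check that everything is at rest.

Request:
servo_tool:
  series:
    - [0, 0, 0, 0, 0, 0]
    - [0, 0, 0, 0, 0, 0]
    - [0, 0, 0, 0, 0, 0]
    - [0, 0, 0, 0, 0, 0]
    - [0, 0, 0, 0, 0, 0]
    - [0, 0, 0, 0, 0, 0]
    - [0, 0, 0, 0, 0, 0]
    - [0, 0, 0, 0, 0, 0]
    - [0, 0, 0, 0, 0, 0]
    - [0, 0, 0, 0, 0, 0]

```text
clock: 31.7
eef_pos: [359.5, -211.3, 347.6]
eef_rot: [-3.141, 0.199, 1.571]
wrist_force: [-0.4, -0.4, 0.6]
finger_gap: 74.9
```

```bash
python3 -c "
from h import *
a=load('s16')['pixels'].astype(int);b=snap('scene','s17')['pixels'];d=np.abs(a-b).max(2)[130:290,420:505];print(d.max(),d.mean())
if d.max()<25: sign_off(); print('signed off',read_state()['clock'])
"
```

```text
37 1.093014705882353
```

```bash
python3 -c "
from h import *
a=load('s16')['pixels'].astype(int);b=load('s17')['pixels'];d=np.abs(a-b).max(2)
ys,xs=np.where(d[130:290,420:505]>10);print([(x+420,y+130) for x,y in zip(xs,ys)])
c=snap('scene','s18')['pixels'];d2=np.abs(b.astype(int)-c).max(2)[130:290,420:505];print(d2.max())
e=cv2.resize(c[150:240,425:510],None,fx=7,fy=6)[:,:,::-1];cv2.imwrite('pics/s18a.png',e)
"
```

```text
[(np.int64(496), np.int64(262)), (np.int64(496), np.int64(263)), (np.int64(494), np.int64(264)), (np.int64(495), np.int64(264)), (np.int64(495), np.int64(265)), (np.int64(495), np.int64(280))]
5
```

View pics/s18a.png

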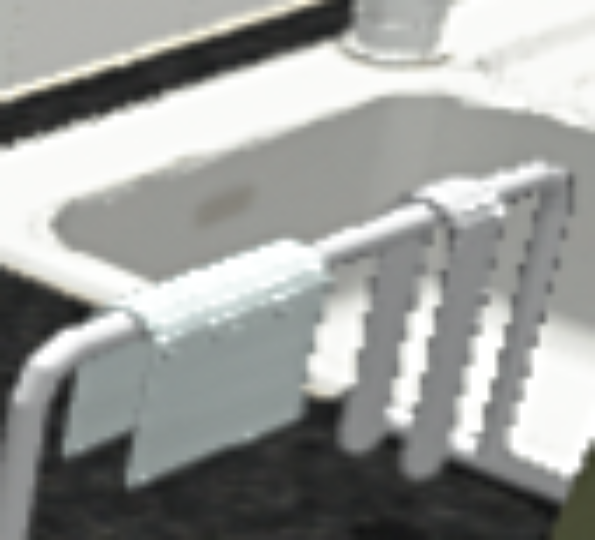

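The only changed pixels, around (495,264), are the robot's own arm settling. The mould and tongs show no change.

```bash
python3 -c "
from h import *
sign_off(); print('ok',read_state()['clock'])"
```

```text
the job is handed in; nothing more can be done
the job is handed in; nothing more can be done
```

Both pieces are hanging freely and at rest on the bar. I handed the job in at about 32 s of the 72 s allowed, and the system gave no verdict.

- **Mould:** I took the one nearest the base and draped it over the bar at y ≈ −82 mm, with the bar centred inside its bend.
- **Tongs:** I pinched them near the bend at 3–4 N and lifted them so they pivoted tips-down. They came out about 11° off vertical, so I gripped at 40 N and tilted the tool to straighten them. I then draped them at y ≈ −220 mm with one arm on each side of the bar. Contact came at the predicted height, with about 10 N at the wrist.

**Last checks:**
- **At rest:** Two scene pictures about 1 s apart show no change at either piece. My automatic stillness test did trip (37 against a limit of 25). The changed pixels were all on the robot's own arm settling, and the next picture pair differed by no more than 5.
- **Bystanders:** The mug, tin and jar are where they started, with picture differences at noise level.
- **Robot:** The arm is well clear, with wrist force near zero.

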